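Free a glued jib from the screw press and stow it in the toolbox

TASK

The glue on the blue crane jib has set: turn the press's red handwheel anticlockwise, letting go and gripping again as needed and following it as it rises, until the pressing plate stands clear above the jib's raised lug. Draw the jib out and put it down on the table, then take it up again and lay it, lug upwards, across the empty middle bay of the yellow toolbox, flat on the bay's floor, without dropping it. Leave the jar, the grey crane and the black brick separator where they are.

Things in the scene. Friction and masses are not known exactly. Their poses are not given: they have to be found in the camera images.
- press: Grey screw press, fixed. Origin on the table under the screw axis; front (jib sticks out there) is -x. Bed 16 mm thick, x -55 to +90 mm, 170 mm wide; 14 mm columns at y = +-60 mm; crosshead 40 mm (x) by 150 mm (y), z 88 to 114 mm, brass nut on it to z = 120. Aluminium pressing plate under it 46 mm (x) by 84 mm (y), 12 mm thick, on the axis, underside at z = 38 mm when shut.
- wheel_center (a point): Centre of the red three-spoked handwheel at half height of its rim, on the vertical screw axis, 152 mm above the table when shut; it rises with the screw. Rim round, level, 60 mm outside diameter, 11 mm thick, free all round, so it can be gripped from above across the whole rim. The hub stands 11 mm above the rim's middle.
- wheel (a joint): Turn of the handwheel about the screw axis, rad; 0 = shut, grows anticlockwise seen from above (this opens the press), up to 7.5. Wheel, screw and plate rise together 20 mm per full turn (3.18 mm per rad). Friction about 0.07 N m; the screw stays where it is left.
- platen (a joint): Height of the pressing plate above its shut position (resting on the jib), m, 0 to 0.024; it goes with the wheel. It must exceed the 10 mm height of the jib's lug before the jib can come out; 12 mm or more is clear.
- jib: Blue bar of glued bricks, 148 mm (x) by 36 by 22 mm high, 60 to 130 g, loose. Origin: centre of underside, z up. Pivot lug 12 mm long, 22 wide, 10 high on top at its +x end. At the start flat on the press bed, x along the press's x within 2 degrees; its -x end sticks out 84 mm in front of the plate, 52 mm past the bed's front edge; the lug is just behind the plate.
- toolbox: Yellow plastic cantilever toolbox, open, fixed. Origin on the table under its middle; 298 mm long (x), body 170 mm wide (y), 105 mm high, 4 mm walls. Two trays swung out above its long sides, |y| = 96 to 166 mm, z = 103 to 143 mm, lid halves hanging on their outer sides (to |y| = 184 mm).
- well (a point): Centre of the floor of the toolbox's empty middle bay, 5 mm above the table; axes as the toolbox. Bay 127 mm along x, between grey dividers 40 mm high above the floor, and 162 mm along y, between the 105 mm high side walls. The jib goes here with its length along y, either way round; the walls leave no room for a gripper's body at the jib's ends, only near its middle.
- jar: Clear jar of blue bricks with white flip-top lid, 76 mm diameter, 108 mm high, loose. Origin at the centre of its underside. To be left alone.
- crane: Small grey plastic crane with a hook drum, 64 mm square foot, 155 mm high, its arm reaching 70 mm to +x, loose, standing on the green baseplate. Origin at the centre of its underside. To be left alone.
- baseplate: Green baseplate, 112 mm square, 4 mm thick, fixed. Origin at the centre of its underside.
- separator: Black plastic brick separator, 94 mm (x) by 24 mm by 10 mm, loose on the table. Origin at its underside. To be left alone.
Things that resemble listed ones, but are neither listed nor needed, are in the scene too. Of the things that look like the jib, the middle-sized one is meant.

How it is judged:
By the outcome, as a careful person would: the job done as asked, in the order asked, and still so for the second after the job is handed in, with the robot touching nothing.
It also fails if it takes over 72 s, if anything falls off the work surface, if the arm or the gripper's body presses on something with over 40 N, if the wrist force passes 120 N, or if a joint passes its speed limit or range.

ROBOT

A 7-joint arm with a two-finger parallel gripper is mounted at the origin on the work surface. World frame = base frame: x ahead of the robot, y to its left, z up, the work surface at z = 0. Lengths are in m, angles in rad, forces in N, time in s.
With the tool pointing down it reaches from about 0.4 to 0.85 m from the base axis. Payload 10.4 kg.
Tool frame: the origin (TCP) lies at the very end of the fingers, on their centre line; the grasp point (between the pads) lies 19 mm behind it; z points along the fingers, y is the direction in which the jaws open and shut (so a half turn about z gives the same grasp; the last joint's range is limited). The gripper opens to 87 mm and grips with 3 to 60 N. Pads are 19 mm wide; open, the fingers measure 117 mm over their backs; the gripper's body (75 mm by 190 mm) begins 51 mm behind the grasp point.
Start: joints at [1.279, 0.332, -0.065, 1.46, 0.022, 1.35, -0.088], TCP at [0.166, -0.603, 0.223] pointing down, gripper open.
Joint ranges: [-2.6, 2.6], [-0.5, 2.12], [-1.47, 1.34], [0.16, 2.42], [-1.27, 4.41], [0.06, 2.06], [-2.6, 2.6]. Speed limits (rad/s): [2.22, 2.22, 2.79, 2.79, 3.14, 3.14, 3.14].

INTERFACE

Orientations are given as a unit quaternion [x, y, z, w].
In Python, from bench import read_state, camera, close_job gives the robot as it stands.
- The arm moves only by the shell command python3 -m inch 'ROWS' [OPENING] [FORCE]. ROWS is JSON, a list of rows, each a list of 6 numbers: the shift along the tool's x, y, z as a fraction of full scale, then the turn, a rotation vector about the tool's x, y, z as a fraction of full scale. In form: [[tx, ty, tz, ax, ay, az], ...]. A call has 1 to 5 rows; each row shifts and turns the commanded pose from where the row before left it, along the tool's axes as they then stand; what a row does not reach is not made up. Full scale, the value 1, is 0.04 m for a shift and 120 degrees for a turn. A row lasts 1/8 s, in which the tool goes at most 62.5 mm and 10.7 degrees, less where a joint would pass 70% of its speed; a pose out of reach is approached as far as the arm can. A call with a number of a shift or a turn outside -1 to 1 is refused whole. A call with a gripper value outside its range is refused whole. OPENING is the opening, from -1 (shut) to 1 (fully open), so that 0 is half open, set as the call begins (- or left out, the last holds). The fingers move at their own pace and stop on an object; FORCE is the grip in N (left out, the last holds). Time passes only in rows, so rows that do not move let the fingers close. It gives the time, the measured TCP pose, the force and the opening at its end, in the units of the state.
- read_state(): the state, without advancing time (a new reading comes with each control period).
- camera(name): name is "scene" or "top" or "wrist"; returns a dict with "img" (480x640x3 uint8, red, green, blue), "depth" (480x640 float32, m along the optical axis (not along the pixel's ray), 0 where there is no reading), "fx", "fy", "cx", "cy" (pixels), "position" and "orientation" of the camera in the world; the wrist camera has in their place "tool_from_camera" (4x4, takes a point from camera to tool coordinates, whose origin is the TCP and whose axes are the flange's). Camera axes: x right, y down, z forward; pixel columns grow to the right and rows downward; lengths in m; the calibration is good to about 2 mm. A picture is of the moment at which its call begins: read the wrist's pose just before it.
- close_job(): hands the job in, once; it reports no verdict.
The state is a dict: "time": time; "joint_positions": joint angles; "joint_vel": joint speeds; "joint_torque": joint torques, N m; "ee_pos": TCP position; "eef_rot": TCP orientation; "ft_force": force on the tool from outside, world axes, zero at the start; "torque": the same for the moment, N m; "width": finger opening in m.
Only numpy, scipy, OpenCV 4.12 (cv2) and the standard library are available. Lean on these libraries where they do the work, as an engineer would, in place of code of your own. Each camera call takes 0.05 s, during which the arm holds its last target.

## Working session

There is one attempt and no reset: what is moved stays moved. The work goes in short steps, Python scripts to look and compute and a shell command to move; the robot and the scene stay as the last step left them, time stands still between calls to the robot, and variables do not carry over. Pictures are saved under pics/ and viewed, and the job is handed in when it is done.

```bash
ls; mkdir -p pics; python3 - <<'E'
from bench import read_state, camera
import cv2,pickle
s=read_state();print(s)
for n in("scene","top","wrist"):
    c=camera(n);cv2.imwrite(f"pics/{n}0.png",c["img"][:,:,::-1]);pickle.dump((read_state(),c),open(f"{n}0.pkl","wb"))
    print(n,{k:v for k,v in c.items() if k not in("img","depth")})
E
```

```text
pics
{'time': 0.0, 'joint_positions': array([ 1.27939792,  0.33290381, -0.0647119 ,  1.46095295,  0.02159381,
        1.3499295 , -0.08849604]), 'joint_vel': array([ 1.89530810e-04, -1.21957150e-03, -1.74162104e-04,  2.01551750e-04,
        1.16409016e-03, -4.48215548e-05,  9.47463818e-05]), 'joint_torque': array([ 1.85419826e-04, -6.23265052e+01,  2.51021079e-02, -3.89904284e+01,
       -6.13128114e-02,  3.98947927e-02,  1.72598598e-04]), 'ee_pos': array([ 0.16587735, -0.60216501,  0.22172849]), 'eef_rot': array([ 9.90979385e-01,  1.34012306e-01, -1.30371967e-04, -7.37688997e-04]), 'ft_force': array([ 0.82225124, -0.02991555, -0.46248267]), 'torque': array([ 0.00290676, -0.00262041,  0.00418716]), 'width': 0.08701147357221853}
scene {'fx': 490.46520848668985, 'fy': 490.46520848668985, 'cx': 328.0189457109862, 'cy': 239.0263506769397, 'position': array([1.49668716, 0.1469046 , 0.81230107]), 'orientation': array([ 0.59489431,  0.66102735, -0.34816016, -0.29652675])}
top {'fx': 443.0682945266053, 'fy': 443.0682945266053, 'cx': 319.68553026976963, 'cy': 241.7527575550528, 'position': array([0.35472627, 0.01264539, 1.11555061]), 'orientation': array([ 0.70525316, -0.70405588,  0.05064587, -0.0660173 ])}
wrist {'fx': 359.02067568708367, 'fy': 359.02067568708367, 'cx': 324.2395561733414, 'cy': 236.46350793574283, 'tool_from_camera': array([[-4.36603602e-04, -9.53391035e-01, -3.01737211e-01,
         8.31468041e-02],
       [ 9.99999358e-01, -7.31778926e-04,  8.65216941e-04,
        -1.13647573e-03],
       [-1.04569501e-03, -3.01736639e-01,  9.53390742e-01,
        -1.62738094e-01],
       [ 0.00000000e+00,  0.00000000e+00,  0.00000000e+00,
         1.00000000e+00]])}
```

View pics/scene0.png

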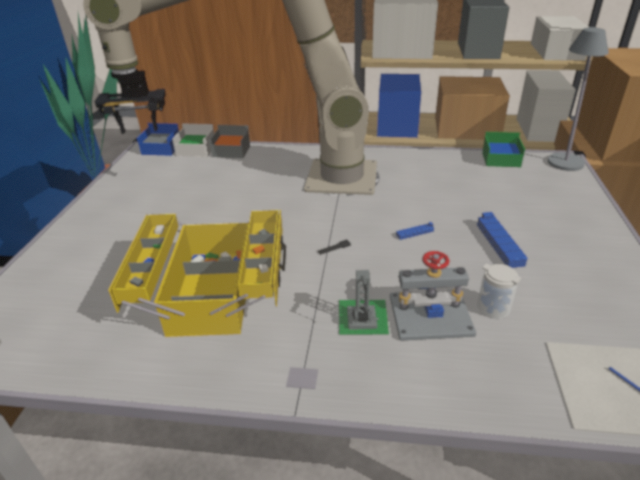

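View pics/top0.png

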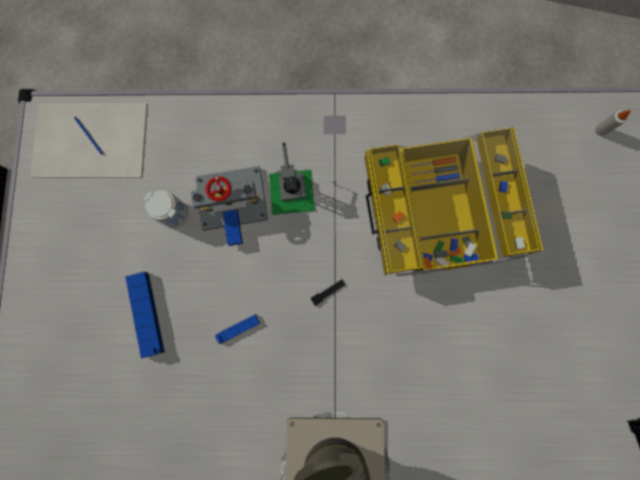

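View pics/wrist0.png

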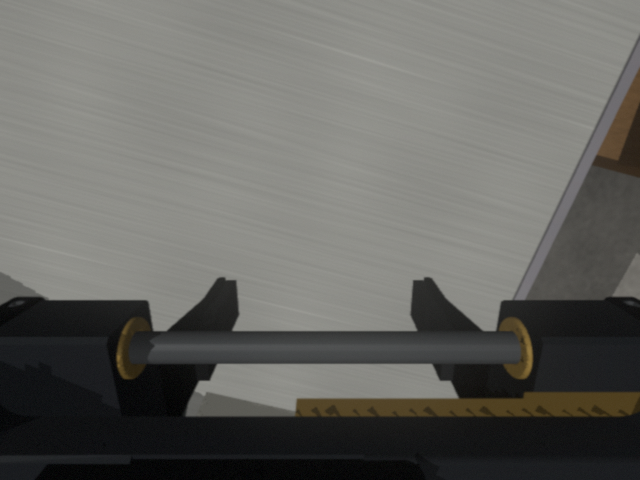

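```bash
cat > h.py <<'E'
import numpy as np,cv2,pickle
from scipy.spatial.transform import Rotation as R
def P(c,u,v,s=None,d=None,z=None):
    """pixel->world using depth, or plane height z"""
    if 'position' in c: A=R.from_quat(c['orientation']).as_matrix();o=c['position']
    else:
        B=R.from_quat(s['eef_rot']).as_matrix();T=c['tool_from_camera']
        A=B@T[:3,:3];o=B@T[:3,3]+s['ee_pos']
    r=A@np.array([(u-c['cx'])/c['fx'],(v-c['cy'])/c['fy'],1])
    if z is not None: return o+r*(z-o[2])/r[2]
    if d is None: d=c['depth'][int(round(v)),int(round(u))]
    return o+r*d
def crop(c,x0,y0,x1,y1,k,fn):
    im=cv2.resize(c['img'][y0:y1,x0:x1,::-1],None,fx=k,fy=k,interpolation=cv2.INTER_CUBIC);cv2.imwrite(fn,im)
def cloud(c,s=None):
    h,w=c['depth'].shape;v,u=np.mgrid[:h,:w];d=c['depth']
    if 'position' in c: A=R.from_quat(c['orientation']).as_matrix();o=c['position']
    else:
        B=R.from_quat(s['eef_rot']).as_matrix();T=c['tool_from_camera']
        A=B@T[:3,:3];o=B@T[:3,3]+s['ee_pos']
    p=np.stack([(u-c['cx'])/c['fx']*d,(v-c['cy'])/c['fy']*d,d],-1)
    return p@A.T+o
E
python3 - <<'E'
from h import *
s,c=pickle.load(open('top0.pkl','rb'))
crop(c,140,90,340,250,4,'pics/t1.png'); crop(c,350,120,550,280,4,'pics/t2.png')
for n,u,v in [('table',100,250),('crosshead',240,183),('green',300,205),('wheelrim',208,189),('boxfloor',430,215),('jib',233,232)]: print(n,P(c,u,v).round(4))
E
```

```text
table [ 5.193e-01  6.029e-01 -6.000e-04]
crosshead [0.6614 0.2225 0.1155]
green [ 6.373e-01  8.870e-02 -3.000e-04]
wheelrim [0.6359 0.2867 0.1536]
boxfloor [ 0.6092 -0.2444  0.0046]
jib [0.5596 0.2529 0.0345]
```

View pics/t1.png

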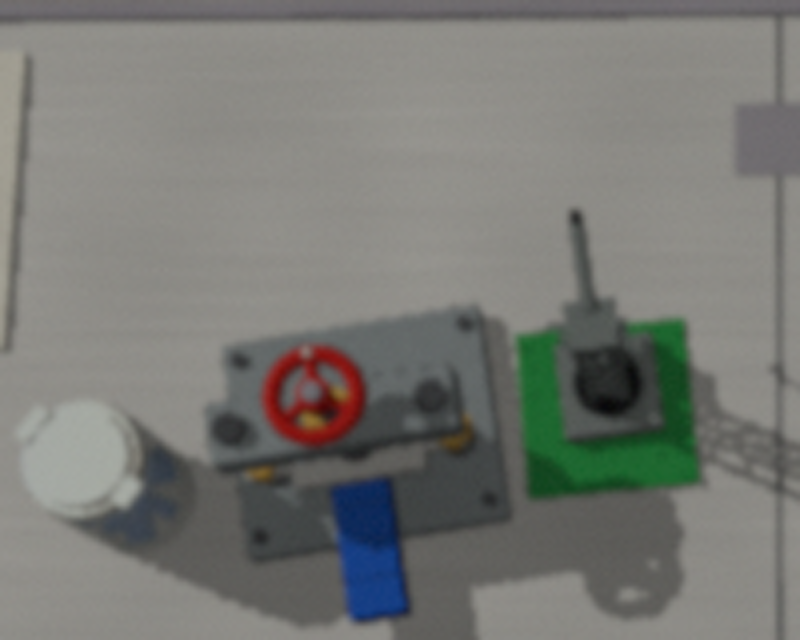

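View pics/t2.png

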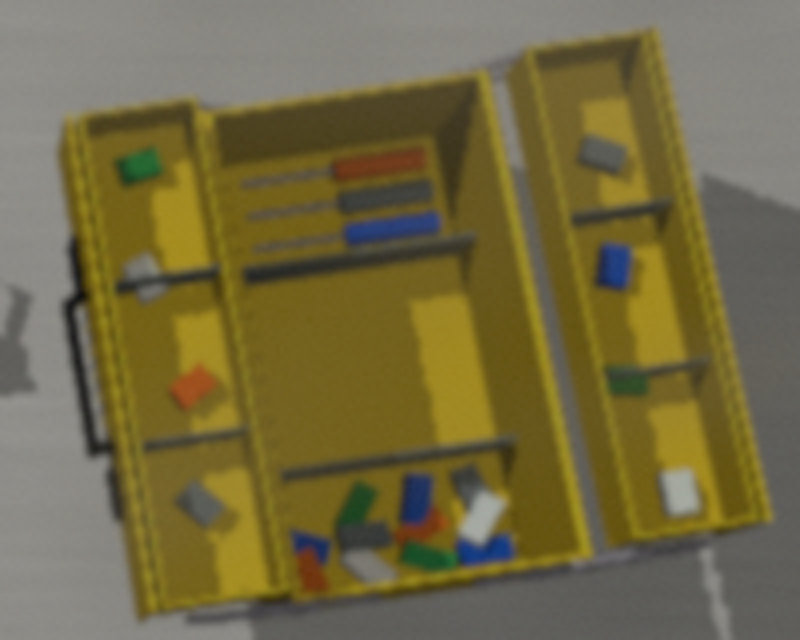

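```bash
python3 - <<'E'
from h import *
s,c=pickle.load(open('top0.pkl','rb'))
W=cloud(c);hsv=cv2.cvtColor(c['img'],cv2.COLOR_RGB2HSV)
v,u=np.mgrid[:480,:640]
def rect(m,z,name):
    vv,uu=np.nonzero(m); q=np.array([P(c,a,b,z=z)[:2] for a,b in zip(uu,vv)],np.float32)
    r=cv2.minAreaRect(q);print(name,len(q),'med z',np.median(W[m][:,2]).round(4),r,q.mean(0));return q
red=((hsv[...,0]<8)|(hsv[...,0]>172))&(hsv[...,1]>150)&(abs(u-218)<20)&(abs(v-188)<20)
q=rect(red,0.1575,'wheel')
print(cv2.minEnclosingCircle(q))
blue=(abs(hsv[...,0]-112)<12)&(hsv[...,1]>150)&(abs(u-232)<14)&(abs(v-225)<22)
rect(blue,0.038,'jib')
# bed
print('crosshead')
m=(abs(W[...,2]-.114)<.006)&(abs(u-225)<45)&(abs(v-190)<30)&~red; rect(m,.114,'cross')
m=(abs(W[...,2]-.016)<.008)&(abs(u-232)<45)&(abs(v-200)<40)&(hsv[...,1]<90); rect(m,.016,'bed')
# tray tops
m=(W[...,2]>.125)&(W[...,2]<.16)&(u>355)&(u<545)&(v>125)&(v<280)
rect(m&(u<440),.143,'trayL');rect(m&(u>470),.143,'trayR')
m=(W[...,2]>.09)&(W[...,2]<.16)&(u>355)&(u<545)&(v>125)&(v<280)
rect(m,.143,'all')
E
```

```text
wheel 291 med z 0.1546 ((0.6358204483985901, 0.2630254924297333), (0.05373820662498474, 0.05425576865673065), 2.1149659156799316) [0.63390666 0.26190913]
((0.6360710263252258, 0.26247721910476685), 0.028278518468141556)
jib 5 med z 0.0345 ((0.5708533525466919, 0.25519809126853943), (0.083205446600914, 0.03456686809659004), 11.496814727783203) [0.55455583 0.2464592 ]
crosshead
cross 693 med z 0.1126 ((0.6365415453910828, 0.26324528455734253), (0.040486544370651245, 0.14863312244415283), 9.644803047180176) [0.63622916 0.25985715]
bed 1785 med z 0.0145 ((0.6358001828193665, 0.27777254581451416), (0.17754176259040833, 0.19789323210716248), 9.65334701538086) [0.6541609  0.25617707]
trayL 1219 med z 0.1391 ((0.5969891548156738, -0.12945587933063507), (0.29129236936569214, 0.07916675508022308), 8.502695083618164) [ 0.5971171  -0.12291667]
trayR 1710 med z 0.1377 ((0.6370937824249268, -0.3919859826564789), (0.2913847267627716, 0.08464764803647995), 8.568531036376953) [ 0.63683325 -0.39981696]
all 11608 med z 0.1065 ((0.6108538508415222, -0.2540169954299927), (0.3015888035297394, 0.36559996008872986), 8.659871101379395) [ 0.61057764 -0.2618311 ]
```

```bash
python3 -m inch '[[0.5,-0.5,-0.5,0,0,0],[0.95,-0.98,-0.2,0,0,0],[0.95,-0.98,0,0,0,0],[0.95,-0.98,0,0,0,0],[0.95,-0.98,0,0,0,0]]' 1 20
python3 -m inch '[[0.95,-0.98,0,0,0,0],[0.95,-0.98,0,0,0,0],[0.95,-0.98,0,0,0,0],[0.95,-0.98,0,0,0,0],[0.95,-0.98,0,0,0,0]]'
python3 - <<'E'
from h import *
s,c=pickle.load(open('top0.pkl','rb'))
pa=np.array([.6365,.2628]);t=np.radians(9.65);M=np.array([[np.cos(t),np.sin(t)],[-np.sin(t),np.cos(t)]])
for n,u,v,z in [('jarlid',140+80/4,90+460/4,.108),('crane foot',140+612/4,90+400/4,.05),('jibL',140+352/4,90+618/4,.038),('jibR',140+408/4,90+612/4,.038),('jibtopL',140+332/4,90+486/4,.038),('jibtopR',140+390/4,90+480/4,.038),('small1',218,338,.01),('small2',260,321,.01),('sepA',315,300,.01),('sepB',344,284,.01)]:
    p=P(c,u,v,z=z); print(n,p.round(4),'press',(M@(p[:2]-pa)).round(4))
E
```

```text
time: 0.78
ee_pos: [0.2855, -0.3847, 0.2505]
eef_rot: [0.991, 0.134, -0.0, 0.0]
ft_force: [0.4, -1.1, 0.4]
width: 0.0874
time: 1.4
ee_pos: [0.4165, -0.1454, 0.2506]
eef_rot: [0.991, 0.134, 0.0, 0.0]
ft_force: [1.0, -1.6, -0.3]
width: 0.0865
jarlid [0.6106 0.4117 0.108 ] press [-0.0006  0.1512]
crane foot [0.663  0.1031 0.05  ] press [-0.0006 -0.1619]
jibL [0.5275 0.2634 0.038 ] press [-0.1074  0.0189]
jibR [0.5313 0.2287 0.038 ] press [-0.1095 -0.0159]
jibtopL [0.6113 0.2792 0.038 ] press [-0.0221  0.0203]
jibtopR [0.6151 0.2428 0.038 ] press [-0.0245 -0.0161]
small1 [0.2996 0.2858 0.01  ] press [-0.3282  0.0792]
small2 [0.3411 0.1835 0.01  ] press [-0.3045 -0.0287]
sepA [0.3928 0.0482 0.01  ] press [-0.2762 -0.1707]
sepB [ 0.4325 -0.0238  0.01  ] press [-0.2492 -0.2483]
```

```bash
python3 -m inch '[[0.95,-0.98,0,0,0,0],[0.95,-0.98,0,0,0,0],[0.95,-0.98,0,0,0,0],[0.95,-0.98,0,0,0,0],[0.95,-0.98,0,0,0,0]]'
python3 -m inch '[[0.92,-1.0,0,0,0,0],[0.92,-1,0,0,0,0],[0.8,-0.85,0,0,0,0],[0.5,-0.55,0,0,0,0],[0,0,0,0,0,0]]'
cat > snap.py <<'E'
import sys
from h import *
from bench import read_state,camera
n,t=sys.argv[1:3]
s=read_state();c=camera(n);pickle.dump((s,c),open(t+'.pkl','wb'));cv2.imwrite(f'pics/{t}.png',c['img'][:,:,::-1])
a=R.from_quat(s['eef_rot']).as_matrix()
print(s['time'],s['ee_pos'].round(4),'a',np.degrees(np.arctan2(a[1,0],a[0,0])).round(2),'zdir',a[:,2].round(3),'q',s['joint_positions'].round(2),'F',s['ft_force'].round(1),'w',round(s['width'],4))
E
python3 snap.py wrist w1
```

```text
time: 2.02
ee_pos: [0.5478, 0.0937, 0.2505]
eef_rot: [0.991, 0.134, 0.0, 0.0]
ft_force: [0.7, -1.2, 0.5]
width: 0.0869
time: 2.65
ee_pos: [0.6315, 0.2595, 0.2493]
eef_rot: [0.991, 0.136, -0.001, -0.001]
ft_force: [-0.3, -0.1, 1.2]
width: 0.0866
2.65 [0.6315 0.2595 0.2493] a 15.59 zdir [-0.002  0.001 -1.   ] q [ 0.05  0.57 -0.79  1.21  0.39  1.52 -1.98] F [-0.3 -0.1  1.2] w 0.0866
```

View pics/w1.png

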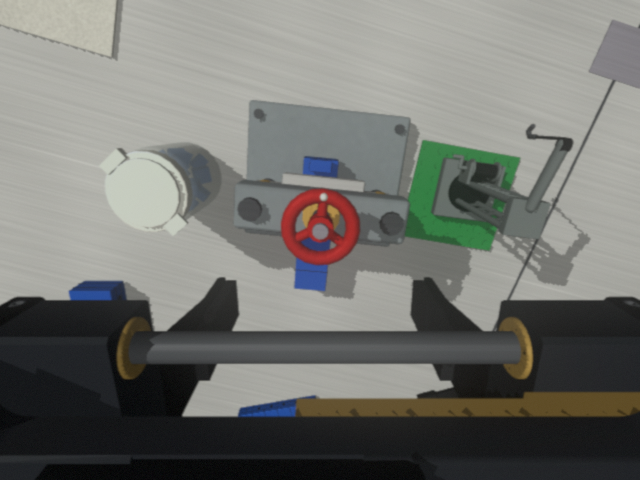

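```bash
python3 - <<'E'
from h import *
s,c=pickle.load(open('w1.pkl','rb'))
W=cloud(c,s);hsv=cv2.cvtColor(c['img'],cv2.COLOR_RGB2HSV);v,u=np.mgrid[:480,:640]
red=((hsv[...,0]<8)|(hsv[...,0]>172))&(hsv[...,1]>130)&(abs(u-320)<50)&(abs(v-228)<50)
vv,uu=np.nonzero(red);z=np.median(W[red][:,2]);print('z',z)
q=np.array([P(c,a,b,s,z=.154)[:2] for a,b in zip(uu,vv)],np.float32)
print(cv2.minEnclosingCircle(q))
B=R.from_quat(s['eef_rot']).as_matrix()
g=np.array([*cv2.minEnclosingCircle(q)[0],.133]);print('tool delta/0.04',(B.T@(g-s['ee_pos'])/.04).round(3))
E
```

```text
z 0.15732680799884394
((0.6385266780853271, 0.26585736870765686), 0.029544785618782043)
tool delta/0.04 [ 0.217 -0.101  2.907]
```

```bash
python3 -m inch '[[0.167,-0.07,0.8,0,0,0],[0,0,0.8,0,0,0],[0,0,0.8,0,0,0],[0,0,0.5,0,0,0],[0,0,0,0,0,0]]' 1 20
python3 snap.py wrist w2
```

```text
time: 3.32
ee_pos: [0.6374, 0.26, 0.1335]
eef_rot: [0.991, 0.134, -0.001, 0.001]
ft_force: [0.8, 0.0, 0.5]
width: 0.0871
3.325 [0.6374 0.26   0.1335] a 15.35 zdir [-0.002 -0.001 -1.   ] q [ 0.05  0.65 -0.76  1.35  0.44  1.32 -2.02] F [0.8 0.  0.5] w 0.0871
```

View pics/w2.png

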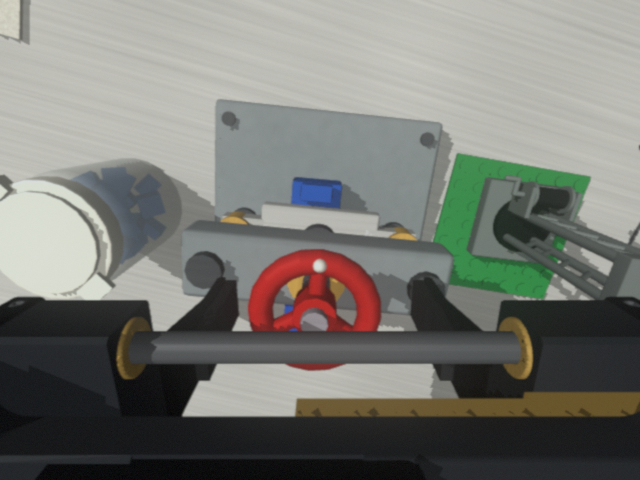

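```bash
python3 -m inch '[[0.03,-0.1,0,0,0,0],[0,0,0,0,0,0]]'
python3 -m inch '[[0,0,0,0,0,0],[0,0,0,0,0,0],[0,0,0,0,0,0],[0,0,0,0,0,0]]' -1 25
python3 snap.py wrist w3
```

```text
time: 3.62
ee_pos: [0.6381, 0.2665, 0.1358]
eef_rot: [0.991, 0.134, 0.001, -0.0]
ft_force: [-0.5, 0.6, 0.6]
width: 0.087
time: 4.12
ee_pos: [0.6381, 0.2648, 0.1345]
eef_rot: [0.991, 0.134, 0.0, 0.0]
ft_force: [-1.1, -2.1, 0.7]
width: 0.0583
4.125 [0.6381 0.2648 0.1345] a 15.37 zdir [ 0.    -0.001 -1.   ] q [ 0.04  0.65 -0.76  1.34  0.45  1.33 -2.03] F [-1.1 -2.1  0.7] w 0.0583
```

View pics/w3.png

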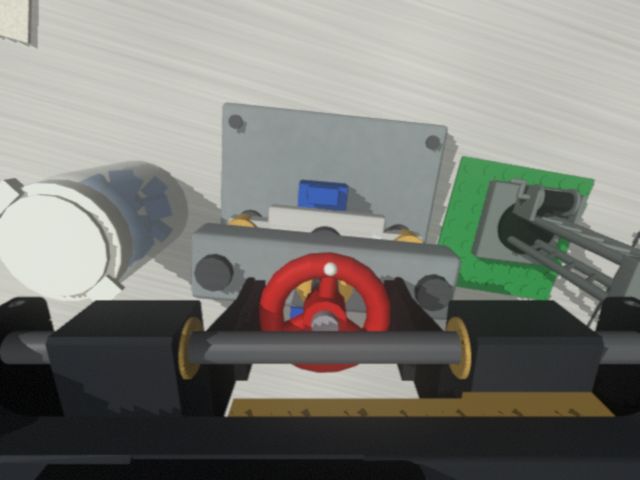

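```bash
python3 -m inch '[[0,0,-0.01,0,0,-0.06],[0,0,-0.014,0,0,-0.085],[0,0,-0.014,0,0,-0.085],[0,0,-0.014,0,0,-0.085],[0,0,0,0,0,0]]'
python3 snap.py wrist w4
```

```text
time: 4.8
ee_pos: [0.6383, 0.2647, 0.1366]
eef_rot: [0.895, 0.447, -0.0, 0.0]
ft_force: [1.0, -3.5, 1.7]
width: 0.0586
4.8 [0.6383 0.2647 0.1366] a 53.09 zdir [ 0.    -0.001 -1.   ] q [ 0.11  0.69 -0.88  1.33  0.53  1.36 -1.41] F [ 1.  -3.5  1.7] w 0.0586
```

View pics/w4.png

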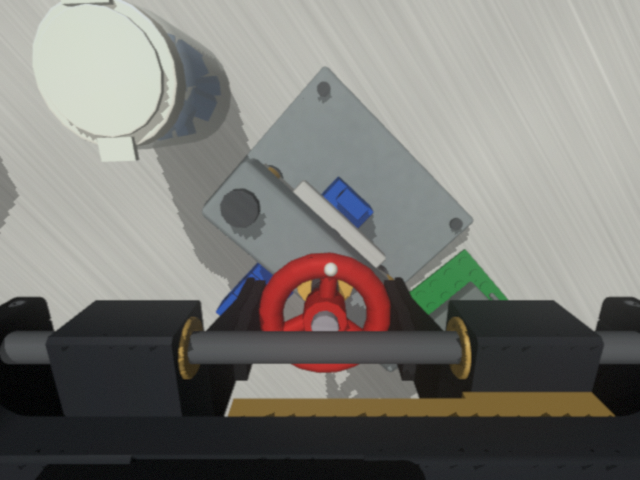

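```bash
for i in 1; do :; done
python3 -m inch '[[0,0,-0.014,0,0,-0.085],[0,0,-0.014,0,0,-0.085],[0,0,-0.014,0,0,-0.085],[0,0,-0.014,0,0,-0.085],[0,0,-0.014,0,0,-0.085]]'
python3 -m inch '[[0,0,-0.014,0,0,-0.085],[0,0,-0.014,0,0,-0.085],[0,0,-0.014,0,0,-0.085],[0,0,-0.014,0,0,-0.085],[0,0,-0.014,0,0,-0.085]]'
python3 snap.py wrist w5
```

```text
time: 5.48
ee_pos: [0.6386, 0.2647, 0.1395]
eef_rot: [0.614, 0.789, -0.0, 0.001]
ft_force: [1.3, -4.1, 0.3]
width: 0.0582
time: 6.1
ee_pos: [0.6389, 0.2649, 0.1423]
eef_rot: [0.215, 0.977, -0.0, 0.001]
ft_force: [2.8, -2.9, -0.4]
width: 0.0586
6.1 [0.6389 0.2649 0.1423] a 155.21 zdir [ 0.002 -0.001 -1.   ] q [ 0.24  0.83 -1.18  1.32  0.76  1.47  0.25] F [ 2.8 -2.9 -0.4] w 0.0586
```

View pics/w5.png

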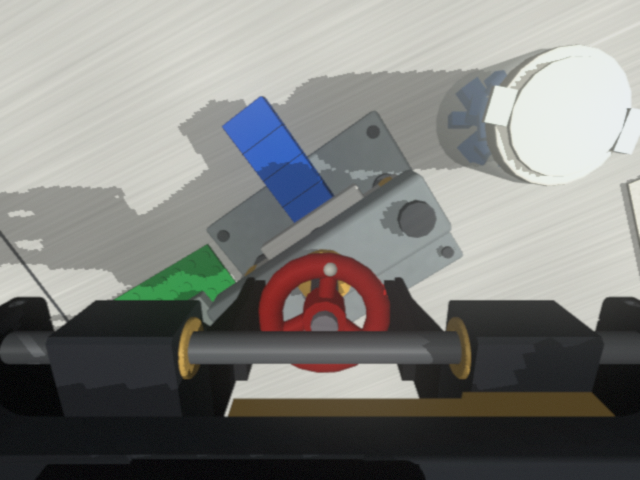

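```bash

python3 -m inch '[[0,0,0,0,0,0],[0,0,0,0,0,0],[0,0,0,0,0,0.03],[0,0,0,0,0,0.085],[0,0,0,0,0,0.085]]' 1
python3 -m inch '[[0,0,0,0,0,0.085],[0,0,0,0,0,0.085],[0,0,0,0,0,0.085],[0,0,0,0,0,0.085],[0,0,0,0,0,0.085]]'
python3 -m inch '[[0,0,0,0,0,0.085],[0,0,0,0,0,0.085],[0,0,0,0,0,0.085],[0,0,0,0,0,0.085],[0,0,0,0,0,0.085]]'
python3 -m inch '[[0,0,0,0,0,0.085],[0,0,0,0,0,0.06],[0,0,0,0,0,0]]'
python3 snap.py wrist w6
```

```text
time: 6.78
ee_pos: [0.6373, 0.2662, 0.1421]
eef_rot: [0.417, 0.909, 0.0, -0.0]
ft_force: [-1.0, 1.2, -0.7]
width: 0.086
time: 7.4
ee_pos: [0.6373, 0.2662, 0.1421]
eef_rot: [0.768, 0.641, -0.0, -0.0]
ft_force: [0.4, -0.2, -0.8]
width: 0.0872
time: 8.02
ee_pos: [0.6373, 0.2662, 0.1421]
eef_rot: [0.969, 0.248, -0.0, -0.0]
ft_force: [0.6, 0.8, -0.7]
width: 0.0869
time: 8.4
ee_pos: [0.6374, 0.2662, 0.1423]
eef_rot: [0.995, 0.102, -0.0, -0.0]
ft_force: [-0.0, 0.1, 0.3]
width: 0.0872
8.4 [0.6374 0.2662 0.1423] a 11.76 zdir [-0.  0. -1.] q [ 0.03  0.64 -0.76  1.33  0.44  1.34 -2.09] F [-0.   0.1  0.3] w 0.0872
```

View pics/w6.png

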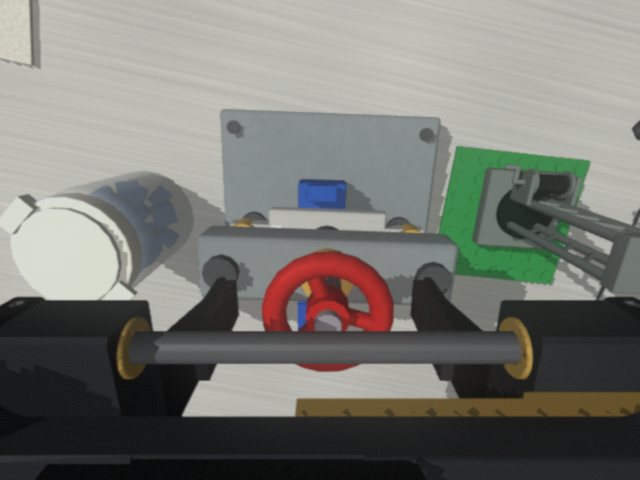

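```bash

python3 -m inch '[[0,0,0,0,0,0],[0,0,0,0,0,0],[0,0,0,0,0,0],[0,0,0,0,0,0]]' -1 25
python3 -m inch '[[0,0,-0.01,0,0,-0.06],[0,0,-0.014,0,0,-0.085],[0,0,-0.014,0,0,-0.085],[0,0,-0.014,0,0,-0.085],[0,0,-0.014,0,0,-0.085]]'
python3 -m inch '[[0,0,-0.014,0,0,-0.085],[0,0,-0.014,0,0,-0.085],[0,0,-0.014,0,0,-0.085],[0,0,-0.014,0,0,-0.085],[0,0,-0.014,0,0,-0.085]]'
python3 -m inch '[[0,0,-0.014,0,0,-0.085],[0,0,-0.014,0,0,-0.085],[0,0,-0.014,0,0,-0.085],[0,0,-0.014,0,0,-0.085],[0,0,-0.014,0,0,-0.085]]'
python3 snap.py wrist w7
```

```text
time: 8.95
ee_pos: [0.6381, 0.2649, 0.1422]
eef_rot: [0.995, 0.103, -0.0, 0.0]
ft_force: [-0.8, -1.2, 1.6]
width: 0.0585
time: 9.57
ee_pos: [0.6383, 0.2646, 0.1449]
eef_rot: [0.866, 0.501, -0.0, 0.001]
ft_force: [1.5, -2.4, -0.0]
width: 0.0583
time: 10.2
ee_pos: [0.6387, 0.2645, 0.1477]
eef_rot: [0.566, 0.824, -0.0, 0.001]
ft_force: [2.6, -1.2, -0.1]
width: 0.0583
time: 10.82
ee_pos: [0.6389, 0.2648, 0.1506]
eef_rot: [0.156, 0.988, -0.0, 0.001]
ft_force: [3.5, -0.4, -1.1]
width: 0.0581
10.825 [0.6389 0.2648 0.1506] a 162.06 zdir [ 0.002 -0.    -1.   ] q [ 0.25  0.84 -1.21  1.31  0.77  1.49  0.37] F [ 3.5 -0.4 -1.1] w 0.0581
```

View pics/w7.png

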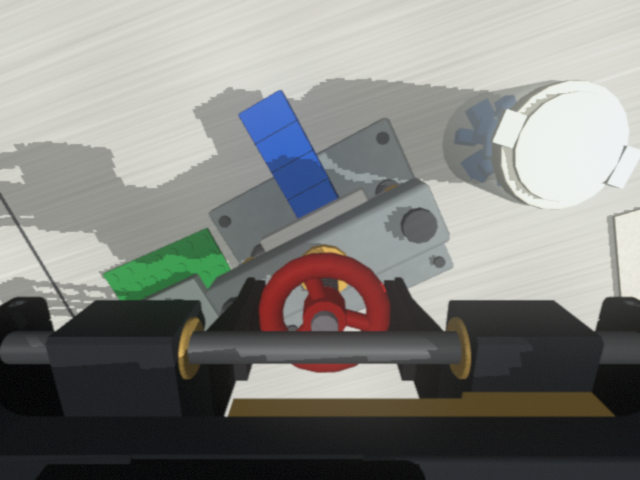

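```bash

python3 -m inch '[[0,0,0,0,0,0],[0,0,0,0,0,0],[0,0,-0.6,0,0,0],[0,0,-0.9,0,0,-0.08],[0,0,-0.6,0,0,-0.08]]' 1
python3 -m inch '[[0,0,0,0,0,-0.07],[0.6,0,0,0,0,0],[0.8,0,0,0,0,0],[0.5,0,0,0,0,0],[0,0,0,0,0,0]]'
python3 snap.py wrist w8
```

```text
time: 11.5
ee_pos: [0.6378, 0.2662, 0.2382]
eef_rot: [-0.011, 1.0, 0.001, 0.001]
ft_force: [1.3, 0.1, -0.3]
width: 0.0865
time: 12.12
ee_pos: [0.5623, 0.2534, 0.2364]
eef_rot: [-0.082, 0.997, -0.0, 0.001]
ft_force: [0.5, 0.2, 0.9]
width: 0.0872
12.125 [0.5623 0.2534 0.2364] a -170.58 zdir [ 0.002 -0.001 -1.   ] q [ 0.4   0.7  -1.4   1.42  0.69  1.58  0.79] F [0.5 0.2 0.9] w 0.0872
```

View pics/w8.png

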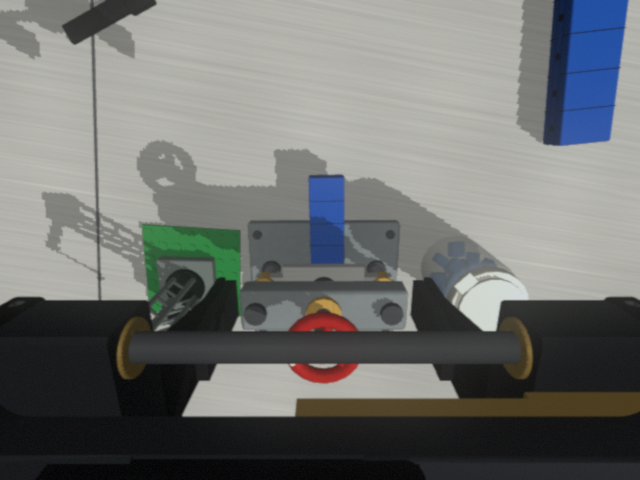

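```bash
cat > kin.py <<'E'
import itertools,glob
from h import *
from scipy.optimize import least_squares
def chain(q,sg,c0):
    ax=['z','y','z','y','z','y','z'];M=R.identity();out=[]
    M=R.from_euler('z',c0[0])
    for i in range(7):
        M=M*R.from_euler(ax[i],sg[i]*q[i]); out.append(M)
    return out,M*R.from_euler('z',c0[1])
S=[]
for f in ['top0','w1','w2','w3','w4','w5','w6','w7','w8']:
    S.append(pickle.load(open(f+'.pkl','rb'))[0])
if __name__=='__main__':
    best=[]
    for sg in itertools.product([1,-1],repeat=7):
        for c0 in itertools.product([0,np.pi],[0,np.pi/2,np.pi,-np.pi/2]):
            e=max((chain(s['joint_positions'],sg,c0)[1].inv()*R.from_quat(s['eef_rot'])).magnitude() for s in S)
            best.append((e,sg,c0))
    best.sort(key=lambda b:b[0]);print(best[:4])
    e,sg,c0=best[0]
    # position: sum over frames of R_i @ [a_i,0,d_i]; linear lsq
    A=[];b=[]
    for s in S:
        o,_=chain(s['joint_positions'],sg,c0)
        cols=[np.eye(3)[:,2]]
        for i in (0,2,3,4,5): 
            m=o[i].as_matrix()
            cols+= [m[:,0],m[:,1]] if i in(0,) else [m[:,0],m[:,2]]
        cols+=[o[5].as_matrix()[:,2]] if 0 else []
        A.append(np.stack(cols,1));b.append(s['ee_pos'])
    A=np.concatenate(A);b=np.concatenate(b)
    x,res,rk,sv=np.linalg.lstsq(A,b,rcond=1e-3);print(x.round(3),rk,sv.round(3));print(abs(A@x-b).max())
E
python3 kin.py
```

```text
[(7.104168788449127e-16, (-1, 1, -1, 1, -1, 1, -1), (0, 1.5707963267948966)), (8.46613175436113e-16, (-1, -1, -1, -1, -1, -1, -1), (3.141592653589793, -1.5707963267948966)), (0.004706408665507933, (-1, 1, -1, 1, -1, 1, -1), (3.141592653589793, -1.5707963267948966)), (0.004706408665507973, (-1, -1, -1, -1, -1, -1, -1), (0, 1.5707963267948966))]
[-0.051 -0.024 -0.045  0.014  0.487 -0.014  0.237  0.042  0.237 -0.023
  0.051] 9 [6.643e+00 6.503e+00 3.343e+00 1.074e+00 3.440e-01 2.290e-01 1.920e-01
 1.610e-01 1.320e-01 2.000e-03 0.000e+00]
0.005048781725235596
```

```bash
cat > kin2.py <<'E'
from kin import *
sg=(-1,1,-1,1,-1,1,-1);c0=(0,np.pi/2)
def rows(q,full):
    o,_=chain(q,sg,c0);m=[x.as_matrix() for x in o]
    z=np.eye(3)[:,2]
    c=[z,m[2][:,2],m[4][:,2],m[6][:,2]]
    if full: c+=[m[2][:,0],m[3][:,0],m[5][:,0]]
    return np.stack(c,1)
if __name__=='__main__':
  for full in(0,1):
    A=np.concatenate([rows(s['joint_positions'],full) for s in S]);b=np.concatenate([s['ee_pos'] for s in S])
    x,_,rk,sv=np.linalg.lstsq(A,b,rcond=None);print(x.round(4),sv.round(2));print((A@x-b).reshape(-1,3).round(4))
E
python3 kin2.py
```

```text
[-4.3663  0.5099  0.4492 -4.2074] [4.95 3.16 1.23 0.  ]
[[ 0.0368  0.027   0.0022]
 [-0.0016  0.007  -0.0023]
 [ 0.0035  0.018   0.0036]
 [-0.0048  0.0161  0.0033]
 [-0.0005  0.009   0.0022]
 [ 0.0041 -0.0061 -0.0037]
 [-0.0045  0.0116  0.0031]
 [ 0.0044 -0.0084 -0.0046]
 [-0.0035 -0.0144 -0.0037]]
[-4.7489  0.4409  0.4876 -4.5945  0.0195 -0.0738  0.0417] [5.78 5.19 1.62 0.22 0.14 0.14 0.  ]
[[ 0.0397  0.0191 -0.0013]
 [-0.0075 -0.0001  0.0027]
 [ 0.0044  0.0175 -0.0003]
 [-0.0049  0.0152 -0.0003]
 [-0.0006  0.0076 -0.0001]
 [ 0.0035 -0.0082 -0.0018]
 [-0.0049  0.01   -0.0001]
 [ 0.0034 -0.0111 -0.0018]
 [ 0.0003 -0.0108  0.003 ]]
```

```bash
cat > kin3.py <<'E'
from kin import *
sg=(-1,1,-1,1,-1,1,-1);c0=(0,np.pi/2)
# Sawyer-like: base z merged with tool(down)
def rows(q):
    o,_=chain(q,sg,c0);m=[x.as_matrix() for x in o];z=np.eye(3)[:,2]
    return np.stack([z,m[0][:,0],m[0][:,1],m[2][:,2],m[2][:,1],m[4][:,2],m[4][:,1],m[6][:,2]],1)
x0=np.array([.317,.081,0,.4,0,.4,0,.3]);lam=0.003
def fit():
    A=np.concatenate([rows(s['joint_positions']) for s in S]);b=np.concatenate([s['ee_pos'] for s in S])
    AA=np.r_[A,lam*np.eye(8)];bb=np.r_[b,lam*x0]
    x=np.linalg.lstsq(AA,bb,rcond=None)[0];return x,(A@x-b).reshape(-1,3)
if __name__=='__main__':
    x,r=fit();print(x.round(4));print(r.round(4))
E
python3 kin3.py
```

```text
[ 2.603e-01  0.000e+00 -2.180e-02  4.485e-01 -2.350e-02  4.900e-01
 -3.000e-04  3.540e-01]
[[ 0. -0. -0.]
 [-0.  0. -0.]
 [-0. -0.  0.]
 [-0. -0.  0.]
 [-0. -0.  0.]
 [-0.  0.  0.]
 [-0.  0.  0.]
 [-0.  0.  0.]
 [ 0. -0. -0.]]
```

```bash
cat > sim.py <<'E'
from kin3 import *
X,_=fit()
def fk(q): return rows(q)@X, chain(q,sg,c0)[1]
def jac(q):
    p,Rm=fk(q);J=np.zeros((6,7));e=1e-5
    for i in range(7):
        d=q.copy();d[i]+=e;p2,R2=fk(d);J[:3,i]=(p2-p)/e;J[3:,i]=(R2*Rm.inv()).as_rotvec()/e
    return J
def go(q,p,a,n=40,rest=None,k=0):
    q=q.copy();p0,R0=fk(q);R1=R.from_euler('z',np.radians(a))*R.from_euler('x',np.pi)
    m=R0.as_matrix();a0=np.degrees(np.arctan2(m[1,0],m[0,0]))
    for i in range(1,n+1):
        t=i/n;pt=p0+(np.array(p)-p0)*t;da=((a-a0+180)%360-180) if abs(a-a0)>180 else a-a0
        Rt=R.from_euler('z',np.radians(a0+da*t))*R.from_euler('x',np.pi)
        for _ in range(3):
            pc,Rc=fk(q);e=np.r_[pt-pc,(Rt*Rc.inv()).as_rotvec()];J=jac(q)
            dq=np.linalg.pinv(J)@e
            if rest is not None: dq+=k*(np.eye(7)-np.linalg.pinv(J)@J)@(rest-q)
            q=q+dq
    return q
if __name__=='__main__':
    g=lambda f:pickle.load(open(f+'.pkl','rb'))[0]
    for a,b in [('top0','w1'),('w3','w5'),('w5','w6'),('w7','w8'),('w1','w2')]:
        s=g(a);t=g(b);m=R.from_quat(t['eef_rot']).as_matrix()
        ang=np.degrees(np.arctan2(m[1,0],m[0,0]))
        for rest,k in((None,0),(S[0]['joint_positions'],.05)):
            print(a,b,go(s['joint_positions'],t['ee_pos'],ang,rest=rest,k=k).round(2),'true',t['joint_positions'].round(2))
E
python3 sim.py
```

```text
top0 w1 [ 0.04  0.56 -0.78  1.21  0.39  1.51 -1.98] true [ 0.05  0.57 -0.79  1.21  0.39  1.52 -1.98]
top0 w1 [-0.11  0.5  -0.53  1.22  0.25  1.48 -1.9 ] true [ 0.05  0.57 -0.79  1.21  0.39  1.52 -1.98]
w3 w5 [ 0.24  0.83 -1.18  1.32  0.76  1.47  0.25] true [ 0.24  0.83 -1.18  1.32  0.76  1.47  0.25]
w3 w5 [ 0.01  0.63 -0.7   1.33  0.4   1.33  0.44] true [ 0.24  0.83 -1.18  1.32  0.76  1.47  0.25]
w5 w6 [ 0.03  0.64 -0.76  1.33  0.44  1.34 -2.09] true [ 0.03  0.64 -0.76  1.33  0.44  1.34 -2.09]
w5 w6 [-0.24  0.55 -0.33  1.35  0.18  1.27 -1.94] true [ 0.03  0.64 -0.76  1.33  0.44  1.34 -2.09]
w7 w8 [ 0.4   0.72 -1.42  1.42  0.71  1.59  0.78] true [ 0.4   0.7  -1.4   1.42  0.69  1.58  0.79]
w7 w8 [ 0.17  0.45 -0.9   1.43  0.35  1.43  1.  ] true [ 0.4   0.7  -1.4   1.42  0.69  1.58  0.79]
w1 w2 [ 0.05  0.65 -0.76  1.35  0.44  1.32 -2.02] true [ 0.05  0.65 -0.76  1.35  0.44  1.32 -2.02]
w1 w2 [-0.21  0.55 -0.35  1.37  0.19  1.26 -1.88] true [ 0.05  0.65 -0.76  1.35  0.44  1.32 -2.02]
```

```bash
cat > plan.py <<'E'
from sim import *
s=pickle.load(open('w8.pkl','rb'))[0];q0=s['joint_positions']
H=(.562,.253,.236)
def task(q,v=0):
    o=[]
    for p,a in [((.559,.2495,.008),189.65-360),((.431,.228,.012),189.65-360)]:
        q=go(q,p,a,20);o.append(q)
    return o
print([x.round(2) for x in task(q0)])
import itertools
loops={}
A0=-170.35
tests=[
 [((.562,.253,.45),A0),((.562,.253,.45),A0+0)],
]
for zz in(.236,.4,.55):
  for (x1,y1) in [(.75,.253),(.45,.253),(.562,0.0),(.7,0)]:
    for da in (-90,-180):
      # order 1: move, rotate, return, rotate back ; order 2: rotate, move, rotate back, return
      for o in (1,2):
        w=[((x1,y1,zz),A0),((x1,y1,zz),A0+da),(H,A0+da),(H,A0)] if o==1 else [((.562,.253,zz),A0+da),((x1,y1,zz),A0+da),((x1,y1,zz),A0),(H,A0)]
        q=q0;mx=0
        # use explicit unwrapped
        ok=True
        for p,a in w:
            m=fk(q)[1].as_matrix();cur=np.degrees(np.arctan2(m[1,0],m[0,0]))
            # rotate in two halves to force direction
            q=go(q,p,a if abs(a-cur)<=180 else a,20)
            if not(abs(q[6])<2.5 and -1.45<q[2]<1.3 and q[1]<2.1 and .2<q[3]<2.4 and .1<q[5]<2.0): ok=False
        print(zz,x1,y1,da,o,ok,q.round(2))
E
python3 plan.py
```

```text
[array([ 0.35,  0.9 , -1.21,  1.66,  0.89,  1.24,  0.68]), array([ 0.52,  0.75, -1.36,  1.98,  0.82,  1.13,  0.55])]
0.236 0.75 0.253 -90 1 False [ 0.42  0.78 -1.49  1.42  0.78  1.63  0.75]
0.236 0.75 0.253 -90 2 True [ 0.37  0.65 -1.31  1.42  0.62  1.54  0.84]
0.236 0.75 0.253 -180 1 False [-0.13  0.35 -0.47  1.45  0.16  1.39 -5.15]
0.236 0.75 0.253 -180 2 False [-0.27  0.32 -0.29  1.45  0.09  1.38 -5.11]
0.236 0.45 0.253 -90 1 False [ 0.4   0.71 -1.41  1.42  0.7   1.58  0.79]
0.236 0.45 0.253 -90 2 False [ 0.39  0.69 -1.38  1.42  0.67  1.57  0.81]
0.236 0.45 0.253 -180 1 False [ 0.42  0.83 -1.55  1.42  0.83  1.66  0.72]
0.236 0.45 0.253 -180 2 False [-0.06  0.36 -0.57  1.44  0.2   1.4  -5.18]
0.236 0.562 0.0 -90 1 False [ 0.41  0.75 -1.45  1.42  0.74  1.6   0.77]
0.236 0.562 0.0 -90 2 False [ 0.38  0.65 -1.32  1.42  0.63  1.54  0.83]
0.236 0.562 0.0 -180 1 False [ 0.4   0.7  -1.39  1.42  0.68  1.57  0.8 ]
0.236 0.562 0.0 -180 2 True [ 0.32  0.57 -1.18  1.42  0.52  1.49  0.9 ]
0.236 0.7 0 -90 1 False [ 0.41  0.75 -1.46  1.42  0.75  1.61  0.77]
0.236 0.7 0 -90 2 True [ 0.38  0.66 -1.
[... 1789 characters left out ...]
[ 0.41  0.74 -1.45  1.42  0.74  1.6   0.77]
0.55 0.45 0.253 -180 2 False [-0.12  0.35 -0.49  1.45  0.16  1.39 -5.15]
0.55 0.562 0.0 -90 1 False [ 0.41  0.76 -1.47  1.42  0.76  1.61  0.76]
0.55 0.562 0.0 -90 2 False [ 0.37  0.64 -1.31  1.42  0.62  1.54  0.84]
0.55 0.562 0.0 -180 1 False [ 0.42  0.83 -1.55  1.42  0.84  1.66  0.72]
0.55 0.562 0.0 -180 2 False [-0.1   0.35 -0.51  1.44  0.17  1.39 -5.16]
0.55 0.7 0 -90 1 False [ -2.97   4.64  29.05 -32.91  39.45 -52.62  66.49]
0.55 0.7 0 -90 2 False [ -0.42  20.7   31.52  -7.75  34.31   9.82 -33.49]
0.55 0.7 0 -180 1 False [ -6.35 -17.1   31.97  -7.73  -7.35 -10.05   0.58]
0.55 0.7 0 -180 2 False [ -2.64  -0.57 -10.76  14.08  -5.73  -4.79 -17.95]
```

```bash
python3 - <<'E'
from h import *
s,c=pickle.load(open('w8.pkl','rb'))
crop(c,220,160,420,310,4,'pics/w8c.png')
W=cloud(c,s);hsv=cv2.cvtColor(c['img'],cv2.COLOR_RGB2HSV);v,u=np.mgrid[:480,:640]
m=(abs(hsv[...,0]-112)<12)&(hsv[...,1]>120)&(abs(u-326)<30)&(v>165)&(v<270)
vv,uu=np.nonzero(m);q=np.array([P(c,a,b,s,z=.038)[:2] for a,b in zip(uu,vv)],np.float32)
print(len(q),np.median(W[m][:,2]),cv2.minAreaRect(q),cv2.boxPoints(cv2.minAreaRect(q)))
t,cc=pickle.load(open('top0.pkl','rb'))
E
```

```text
59 0.03782100058717469 ((0.5748552680015564, 0.2583114504814148), (0.09029475599527359, 0.03445049375295639), 10.261735916137695) [[0.5273615  0.26721838]
 [0.53349864 0.23331895]
 [0.622349   0.24940452]
 [0.6162119  0.28330395]]
```

View pics/w8c.png

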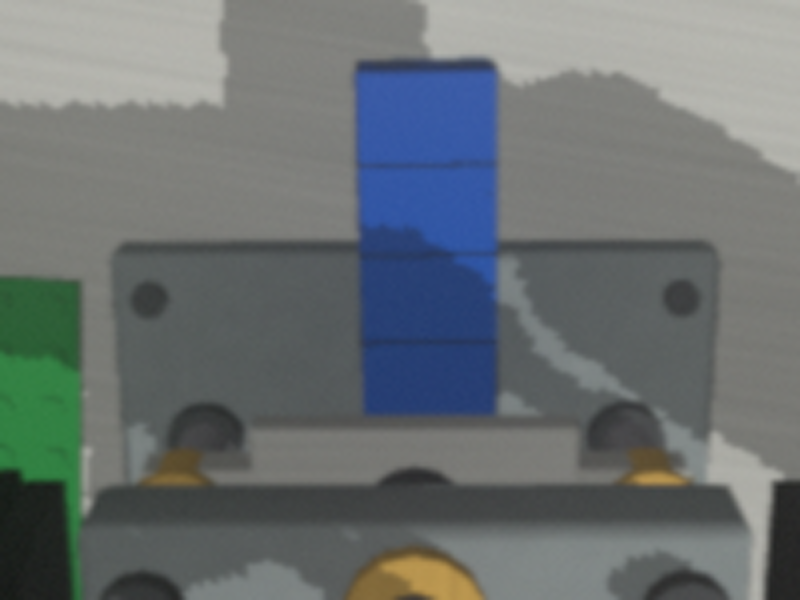

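```bash

python3 -m inch '[[0.12,0,0.9,0,0,0],[0,0,1,0,0,0],[0,0,1,0,0,0],[0,0,1,0,0,0],[0,0,0.5,0,0,0]]' 1
python3 snap.py wrist w9
```

```text
time: 12.8
ee_pos: [0.5585, 0.252, 0.0567]
eef_rot: [-0.082, 0.997, -0.0, -0.001]
ft_force: [0.5, -0.5, -0.5]
width: 0.0868
12.8 [0.5585 0.252  0.0567] a -170.64 zdir [-0.001 -0.001 -1.   ] q [ 0.37  0.85 -1.26  1.63  0.83  1.31  0.7 ] F [ 0.5 -0.5 -0.5] w 0.0868
```

View pics/w9.png

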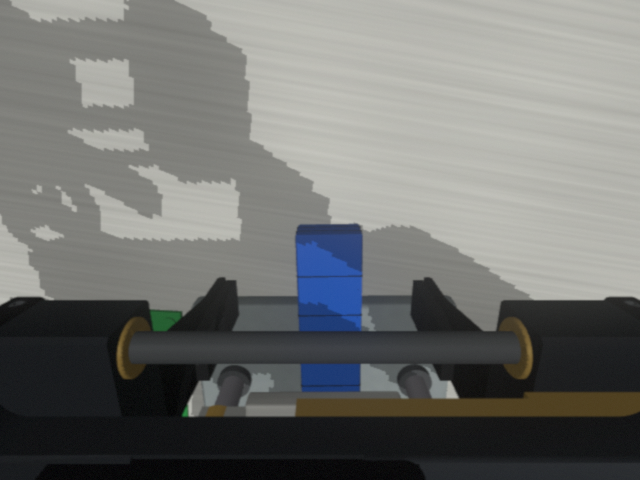

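```bash

python3 -m inch '[[0,0.05,0.7,0,0,0],[0,0,0.48,0,0,0],[0,0,0,0,0,0]]' 1
python3 -m inch '[[0,0,0,0,0,0],[0,0,0,0,0,0],[0,0,0,0,0,0],[0,0,0,0,0,0],[0,0,0,0,0,0]]' -1 40
python3 snap.py wrist w10
```

```text
time: 13.22
ee_pos: [0.5578, 0.254, 0.0108]
eef_rot: [-0.082, 0.997, -0.0, -0.001]
ft_force: [-0.1, -0.1, -0.1]
width: 0.0871
time: 13.85
ee_pos: [0.5579, 0.2543, 0.0113]
eef_rot: [-0.082, 0.997, -0.0, 0.0]
ft_force: [-0.1, -0.2, 0.3]
width: 0.0451
13.85 [0.5579 0.2543 0.0113] a -170.6 zdir [ 0. -0. -1.] q [ 0.34  0.9  -1.21  1.65  0.88  1.24  0.67] F [-0.1 -0.2  0.3] w 0.0451
```

View pics/w10.png

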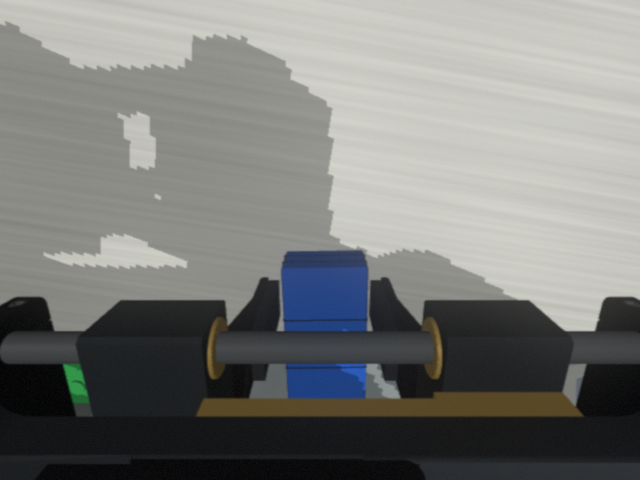

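```bash

python3 -m inch '[[0,0,0,0,0,0],[0,0,0,0,0,0],[0,0,0,0,0,0]]'
python3 -m inch '[[0,0,-0.05,0,0,0],[0.15,0,0,0,0,0],[0.3,0,0,0,0,0],[0,0,0,0,0,0]]'
python3 snap.py wrist w11;python3 snap.py scene s11
```

```text
time: 14.28
ee_pos: [0.5578, 0.2543, 0.0112]
eef_rot: [-0.082, 0.997, -0.0, 0.0]
ft_force: [0.4, 0.0, -0.2]
width: 0.0359
time: 14.78
ee_pos: [0.5389, 0.2512, 0.0132]
eef_rot: [-0.082, 0.997, -0.0, -0.0]
ft_force: [0.3, -0.4, -1.2]
width: 0.0362
14.775 [0.5389 0.2512 0.0132] a -170.54 zdir [-0.    -0.001 -1.   ] q [ 0.37  0.87 -1.23  1.7   0.87  1.23  0.65] F [ 0.3 -0.4 -1.2] w 0.0362
14.825 [0.5397 0.2511 0.0133] a -170.57 zdir [ 0. -0. -1.] q [ 0.37  0.87 -1.23  1.7   0.87  1.23  0.65] F [ 0.2 -0.4 -0.9] w 0.0356
```

View pics/w11.png

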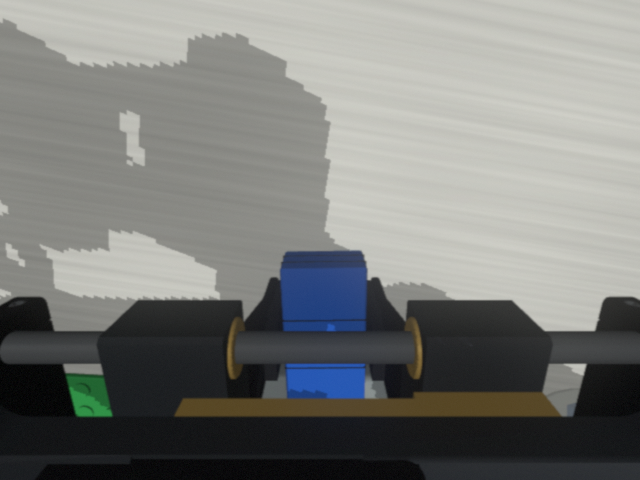

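View pics/s11.png

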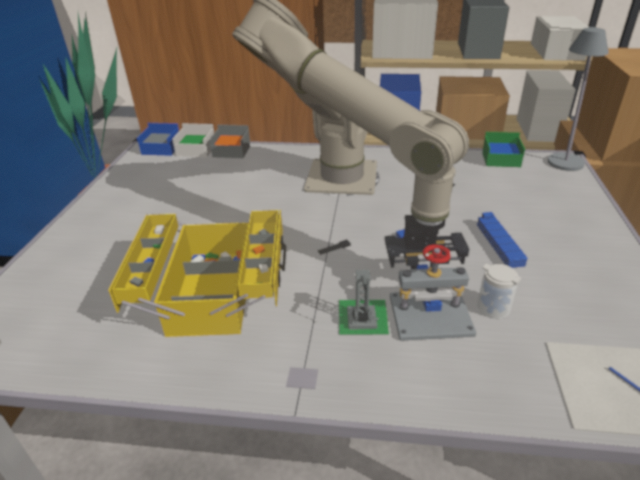

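```bash

python3 -m inch '[[-0.2,0,0,0,0,0],[-0.25,0,0,0,0,0],[0,0,0.05,0,0,0],[0,0,0,0,0,0]]'
python3 -m inch '[[0,0,0,0,0,0],[0,0,0,0,0,0],[-0.05,0,-0.25,0,0,0],[0,0,0,0,0,0]]' -0.3
python3 snap.py wrist w12
```

```text
time: 15.38
ee_pos: [0.5581, 0.2545, 0.0112]
eef_rot: [-0.082, 0.997, 0.0, 0.0]
ft_force: [0.2, 0.1, 0.3]
width: 0.0358
time: 15.88
ee_pos: [0.5603, 0.2549, 0.0223]
eef_rot: [-0.082, 0.997, 0.0, 0.001]
ft_force: [0.4, -0.0, -1.5]
width: 0.0356
15.875 [0.5603 0.2549 0.0223] a -170.61 zdir [ 0.001  0.    -1.   ] q [ 0.35  0.89 -1.22  1.64  0.87  1.26  0.68] F [ 0.4 -0.  -1.5] w 0.0356
```

View pics/w12.png

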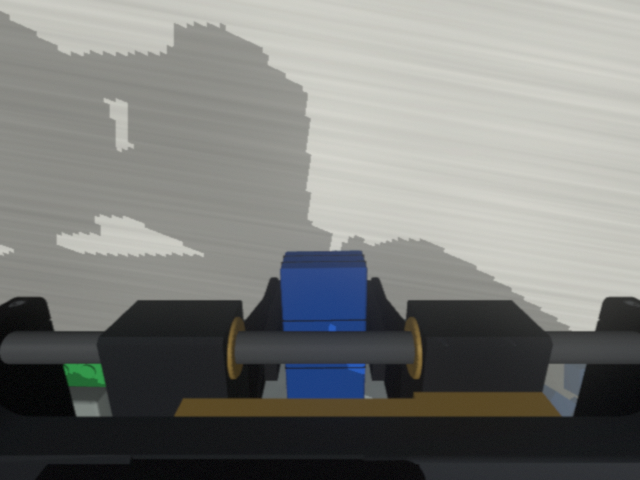

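```bash

python3 -m inch '[[0.05,0,0.15,0,0,0],[0,0,0.1,0,0,0],[0,0,0,0,0,0]]'
python3 -m inch '[[0,0,0,0,0,0],[0,0,0,0,0,0],[0,0,0,0,0,0],[0,0,0,0,0,0]]' 0.2
python3 snap.py wrist w13
```

```text
time: 16.3
ee_pos: [0.5575, 0.2543, 0.0109]
eef_rot: [-0.082, 0.997, -0.0, -0.0]
ft_force: [0.2, 0.1, -0.2]
width: 0.0359
time: 16.8
ee_pos: [0.5579, 0.2543, 0.0113]
eef_rot: [-0.082, 0.997, -0.0, 0.0]
ft_force: [-0.3, 0.3, 0.8]
width: 0.0519
16.8 [0.5579 0.2543 0.0113] a -170.6 zdir [ 0. -0. -1.] q [ 0.34  0.9  -1.21  1.65  0.88  1.24  0.67] F [-0.3  0.3  0.8] w 0.0519
```

View pics/w13.png

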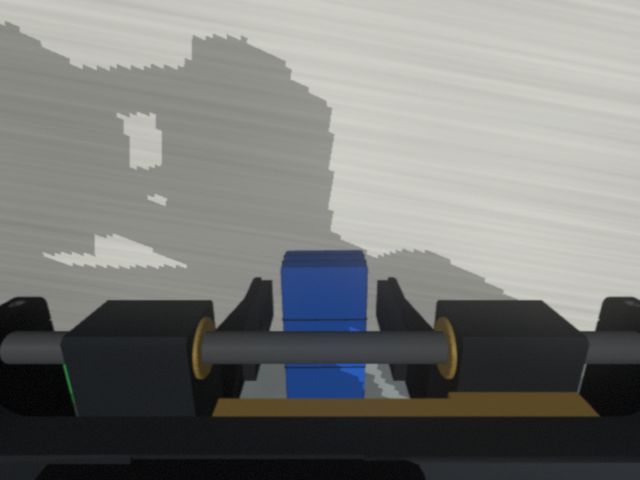

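```bash

python3 -m inch '[[-0.05,0,-0.24,0,0,0],[0,0,0,0,0,0]]'
python3 -m inch '[[0,0,0,0,0,0],[0,0,0,0,0,0],[0,0,0,0,0,0],[0,0,0,0,0,0],[0,0,0,0,0,0]]' -1 45
python3 -m inch '[[0,0,-0.05,0,0,0],[0.2,0,0,0,0,0],[0.4,0,0,0,0,0],[0.4,0,0,0,0,0],[0.4,0,0,0,0,0]]'
python3 snap.py wrist w14
```

```text
time: 17.1
ee_pos: [0.5605, 0.255, 0.0219]
eef_rot: [-0.082, 0.997, 0.0, 0.001]
ft_force: [-0.3, 0.1, -0.1]
width: 0.0521
time: 17.73
ee_pos: [0.5597, 0.2545, 0.0207]
eef_rot: [-0.082, 0.997, -0.0, -0.0]
ft_force: [-0.7, 0.4, -0.9]
width: 0.0357
time: 18.35
ee_pos: [0.5035, 0.2453, 0.0228]
eef_rot: [-0.082, 0.997, -0.0, -0.0]
ft_force: [-0.5, -0.2, -1.3]
width: 0.0352
18.35 [0.5035 0.2453 0.0228] a -170.58 zdir [-0. -0. -1.] q [ 0.42  0.82 -1.28  1.79  0.85  1.21  0.62] F [-0.5 -0.2 -1.3] w 0.0352
```

View pics/w14.png

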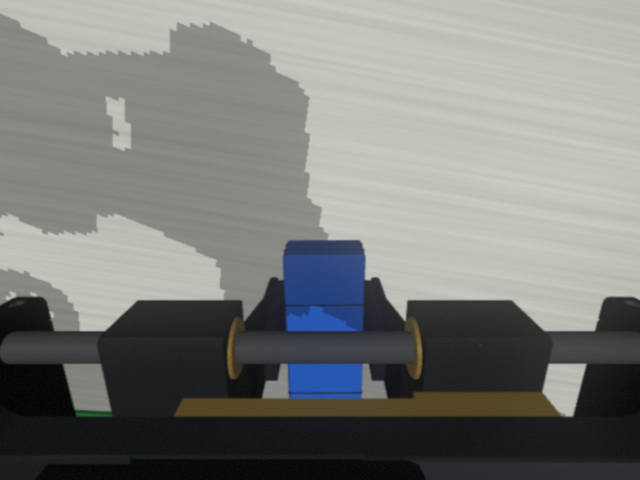

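```bash

python3 -m inch '[[0.45,0,0,0,0,0],[0.5,0,0,0,0,0],[0.5,0,0,0,0,0],[0.43,0,0,0,0,0],[0,0,0,0,0,0]]'
python3 snap.py wrist w15; python3 snap.py top t15
python3 -c "
from h import *
s,c=pickle.load(open('t15.pkl','rb'));crop(c,150,150,350,300,4,'pics/t15c.png')"
```

```text
time: 19.02
ee_pos: [0.4298, 0.2328, 0.0228]
eef_rot: [-0.082, 0.997, -0.001, 0.0]
ft_force: [1.0, -0.3, -0.7]
width: 0.0357
19.025 [0.4298 0.2328 0.0228] a -170.54 zdir [ 0.    -0.001 -1.   ] q [ 0.52  0.73 -1.37  1.97  0.8   1.15  0.55] F [ 1.  -0.3 -0.7] w 0.0357
19.075 [0.4307 0.233  0.023 ] a -170.59 zdir [ 0.001 -0.001 -1.   ] q [ 0.52  0.73 -1.37  1.97  0.8   1.15  0.55] F [ 0.9 -0.1 -0.3] w 0.0355
```

View pics/t15c.png

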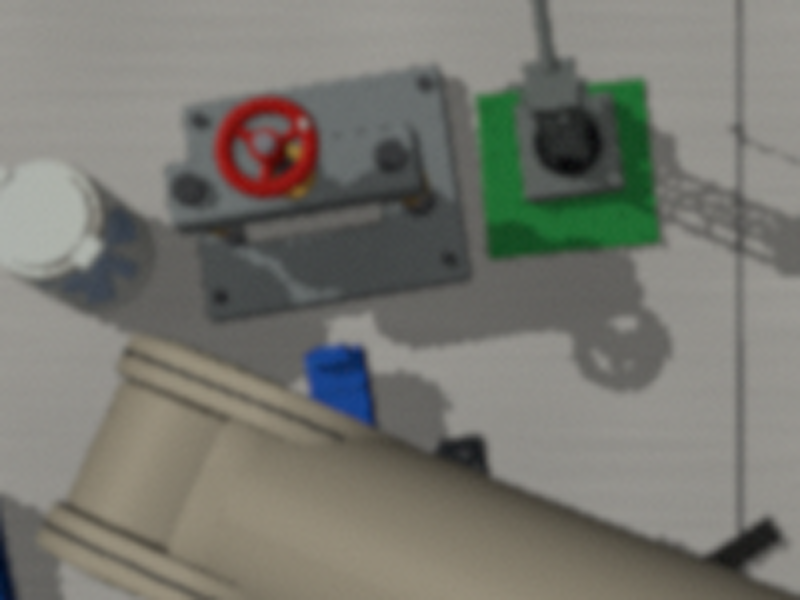

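View pics/w15.png

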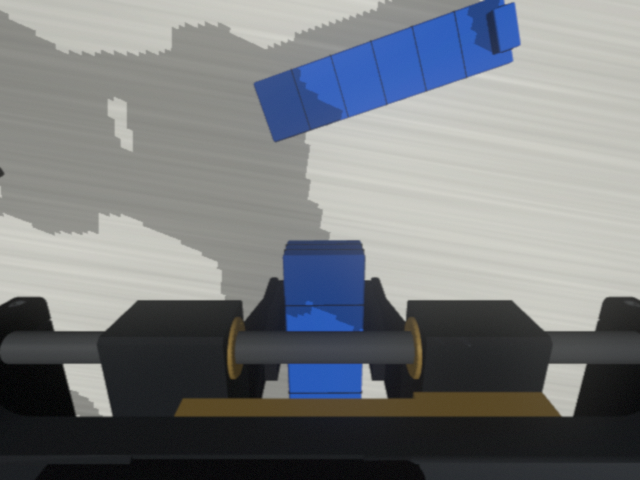

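```bash

python3 -m inch '[[0,0,0.15,0,0,0],[0,0,0.15,0,0,0],[0,0,0.08,0,0,0],[0,0,0,0,0,0]]'
python3 -m inch '[[0,0,0.03,0,0,0],[0,0,0.03,0,0,0],[0,0,0,0,0,0]]'
python3 snap.py wrist w16
```

```text
time: 19.62
ee_pos: [0.4302, 0.2332, 0.0073]
eef_rot: [-0.082, 0.997, -0.0, -0.0]
ft_force: [-0.5, 0.7, -0.6]
width: 0.0356
time: 20.0
ee_pos: [0.4304, 0.2332, 0.0052]
eef_rot: [-0.082, 0.997, -0.0, 0.0]
ft_force: [0.3, 0.2, -0.8]
width: 0.0356
20.0 [0.4304 0.2332 0.0052] a -170.6 zdir [ 0. -0. -1.] q [ 0.5   0.75 -1.33  1.98  0.83  1.12  0.53] F [ 0.3  0.2 -0.8] w 0.0356
```

```bash

python3 -m inch '[[0,0,0.02,0,0,0],[0,0,0,0,0,0]]'
python3 -m inch '[[0,0,0,0,0,0],[0,0,0,0,0,0],[0,0,0,0,0,0],[0,0,0,0,0,0],[0,0,-0.2,0,0,0]]' 0.6
python3 snap.py wrist w17
```

```text
time: 20.3
ee_pos: [0.4304, 0.2332, 0.0046]
eef_rot: [-0.082, 0.997, -0.0, 0.0]
ft_force: [-0.0, -0.6, 2.5]
width: 0.0355
time: 20.92
ee_pos: [0.4301, 0.233, 0.0124]
eef_rot: [-0.082, 0.997, -0.0, -0.0]
ft_force: [-0.9, 1.2, -0.2]
width: 0.0688
20.925 [0.4301 0.233  0.0124] a -170.59 zdir [-0.001 -0.    -1.   ] q [ 0.51  0.74 -1.35  1.97  0.81  1.13  0.54] F [-0.9  1.2 -0.2] w 0.0688
```

View pics/w17.png

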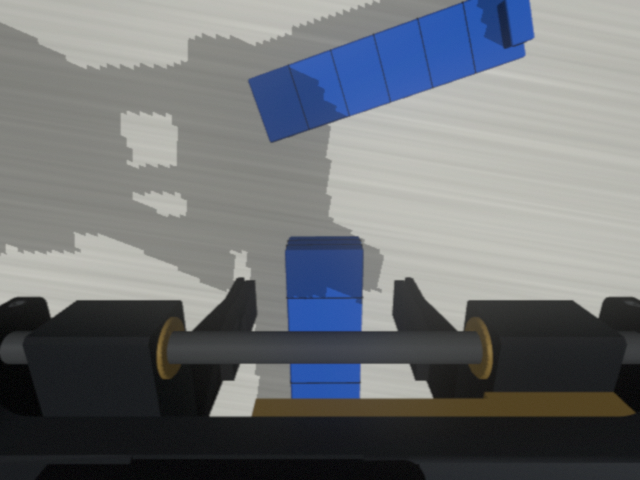

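```bash

python3 -m inch '[[0,0,-0.5,0,0,0],[-0.2,0,-0.8,0,0,0],[-0.5,0,-0.8,0,0,0],[-0.44,0,-0.4,0,0,0],[0,0,0,0,0,0]]' 1
python3 snap.py wrist w18; python3 - <<'E'
from h import *
s,c=pickle.load(open('w18.pkl','rb'))
W=cloud(c,s);hsv=cv2.cvtColor(c['img'],cv2.COLOR_RGB2HSV);v,u=np.mgrid[:480,:640]
m=(abs(hsv[...,0]-112)<14)&(hsv[...,1]>110)&(abs(u-326)<60)&(v>200)&(v<340)
vv,uu=np.nonzero(m);q=np.array([P(c,a,b,s,z=.022)[:2] for a,b in zip(uu,vv)],np.float32)
print(len(q),np.median(W[m][:,2]),cv2.boxPoints(cv2.minAreaRect(q)))
E
```

```text
time: 21.6
ee_pos: [0.4765, 0.2413, 0.1143]
eef_rot: [-0.081, 0.997, 0.001, 0.001]
ft_force: [-1.3, 0.7, -0.0]
width: 0.0866
21.6 [0.4765 0.2413 0.1143] a -170.65 zdir [ 0.002  0.002 -1.   ] q [ 0.52  0.67 -1.41  1.79  0.69  1.3   0.68] F [-1.3  0.7 -0. ] w 0.0866
183 0.02293766438793121 [[0.44516793 0.25397438]
 [0.45131937 0.21946329]
 [0.556321   0.23817927]
 [0.5501696  0.27269036]]
```

View pics/w18.png

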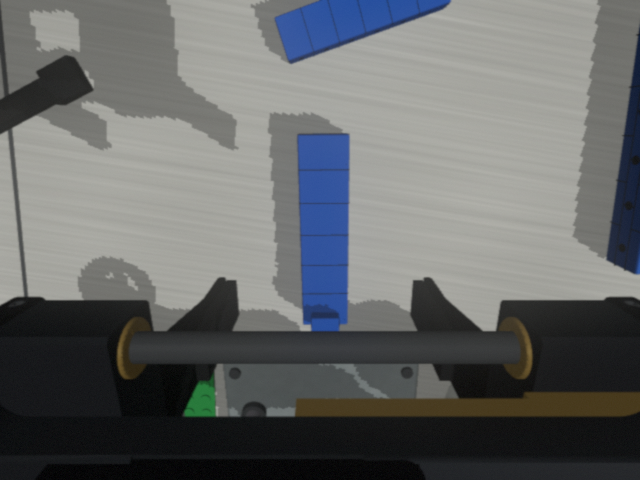

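```bash
python3 - <<'E'
from h import *
s,c=pickle.load(open('w18.pkl','rb'))
A=[P(c,u,v,s,z=.022)[:2] for u,v in((298,134),(349,134),(303,325),(347,325))];print(np.round(A,4))
f=(A[0]+A[1])/2;b=(A[2]+A[3])/2;print('len',np.linalg.norm(b-f),'yaw',np.degrees(np.arctan2(*(b-f)[::-1])),'mid',(f+b)/2)
B=R.from_quat(s['eef_rot']).as_matrix();print('tool delta',B[:2,:2].T@((f+b)/2-s['ee_pos'][:2])/.04)
E
```

```text
[[0.4041 0.2121]
 [0.3985 0.2465]
 [0.5505 0.2369]
 [0.5448 0.272 ]]
len 0.14848739940318004 yaw 9.754340228363795 mid [0.47447084 0.24190479]
tool delta [0.0477574  0.02423249]
```

```bash

python3 -m inch '[[0.05,0.02,0.8,0,0,-0.003],[0,0,0.8,0,0,0],[0,0,0.8,0,0,0],[0,0,0.32,0,0,0],[0,0,0,0,0,0]]' 1
python3 -m inch '[[0,0,0,0,0,0],[0,0,0,0,0,0],[0,0,0,0,0,0],[0,0,0,0,0,0],[0,0,0,0,0,0]]' -1 45
python3 -m inch '[[0,0,0,0,0,0],[0,0,0,0,0,0],[0,0,0,0,0,0]]'
python3 snap.py wrist w19
```

```text
time: 22.28
ee_pos: [0.4724, 0.241, 0.0034]
eef_rot: [-0.085, 0.996, -0.0, -0.001]
ft_force: [0.1, 0.9, 0.4]
width: 0.0869
time: 22.9
ee_pos: [0.4733, 0.2411, 0.0037]
eef_rot: [-0.085, 0.996, -0.0, 0.0]
ft_force: [-0.2, 0.1, 0.7]
width: 0.0449
time: 23.28
ee_pos: [0.4733, 0.2411, 0.0036]
eef_rot: [-0.085, 0.996, -0.0, 0.0]
ft_force: [0.4, 0.3, 1.0]
width: 0.0356
23.275 [0.4733 0.2411 0.0036] a -170.24 zdir [ 0. -0. -1.] q [ 0.43  0.78 -1.25  1.88  0.82  1.13  0.6 ] F [0.4 0.3 1. ] w 0.0356
```

View pics/w19.png

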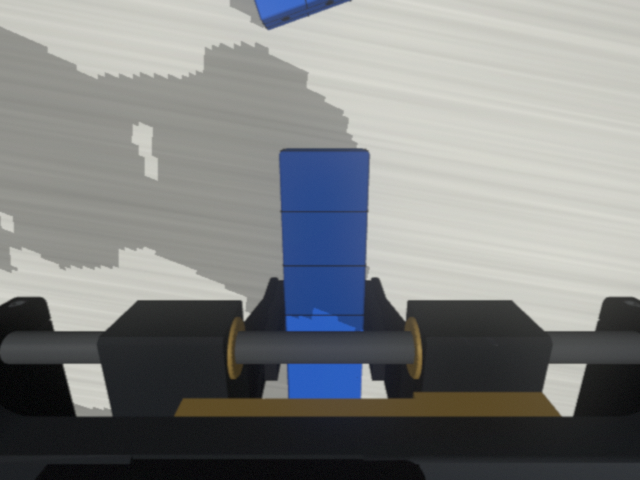

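```bash
python3 - <<'E'
from h import *
from sim import *
s,c=pickle.load(open('top0.pkl','rb'))
f=lambda u,v,z:P(c,350+u/4,120+v/4,z=z)[:2]
print('div',[f(*p,.045).round(4) for p in((245,272),(473,242),(283,473),(515,440))])
print('wall tops R',[f(*p,.105).round(4) for p in((487,72),(590,555))])
print('wall tops L',[f(*p,.105).round(4) for p in((203,115),(290,600))])
W=cloud(c);v,u=np.mgrid[:480,:640]
m=(abs(W[...,2]-.105)<.004)&(u>355)&(u<545)&(v>125)&(v<280)
t=np.radians(8.65);M=np.array([[np.cos(t),np.sin(t)],[-np.sin(t),np.cos(t)]])
q=W[m][:,:2]@M.T
for k in(0,1): print(np.histogram(q[:,k],bins=np.arange(q[:,k].min(),q[:,k].max()+.004,.004)))
q=pickle.load(open('w19.pkl','rb'))[0]['joint_positions']
for p,a in [((.473,.241,.25),-170.3),((.5,.15,.25),-170.3),((.5,0,.25),160),((.6,-.25,.25),98.7),((.6,-.25,.01),98.7)]:
    q=go(q,p,a,20);print(q.round(2))
E
```

```text
div [array([ 0.6688, -0.1912]), array([ 0.6877, -0.3331]), array([ 0.5418, -0.2104]), array([ 0.5622, -0.3521])]
wall tops R [array([ 0.7744, -0.3274]), array([ 0.4839, -0.3704])]
wall tops L [array([ 0.7482, -0.1578]), array([ 0.458 , -0.1994])]
(array([ 42, 111,  61,  31,  91,  89,  80,  77,  82,  83,  72,  77,  92,
        95,  81,  87,  73,  75,  83,  83,  95,  98,  89,  82,  76,  69,
        16,  43,  91,  90,  88,  87,  79,  72,  75,  69,  85,  92,  79,
        86,  77,  73,  78,  74,  78,  74,  85,  96,  75,  61,  13,  19,
        73,  80,  73,  87,  86,  80,  74,  64,  67,  74,  73,  77,  81,
        85,  72,  74,  65,  59,  72,  91,  81,  87,  88,  72,  12]), array([0.41787777, 0.42187777, 0.42587777, 0.42987777, 0.43387777,
       0.43787777, 0.44187777, 0.44587777, 0.44987777, 0.45387777,
       0.45787777, 0.46187777, 0.46587777, 0.46987777, 0.47387777,
       0.47787777, 0.48187777, 0.48587777, 0.48987777, 0.49387777,
       0.49787777, 0.50187777, 0.50587777, 0.50987777, 0.51387777,
       0.51787777, 0.52187777, 0.52587777, 0.52987777, 0.53387777,
       0.53787777, 0.
[... 1941 characters left out ...]
554308, -0.29154308, -0.28754308, -0.28354308,
       -0.27954308, -0.27554308, -0.27154308, -0.26754308, -0.26354308,
       -0.25954308, -0.25554308, -0.25154308, -0.24754308, -0.24354308,
       -0.23954308, -0.23554308, -0.23154308, -0.22754308, -0.22354308,
       -0.21954308, -0.21554308, -0.21154308, -0.20754308, -0.20354308,
       -0.19954308, -0.19554308, -0.19154308, -0.18754308, -0.18354308,
       -0.17954308, -0.17554308, -0.17154308, -0.16754308, -0.16354308]))
[ 0.6   0.56 -1.55  1.62  0.56  1.52  0.76]
[ 0.82  0.58 -1.61  1.64  0.58  1.53  0.92]
[ 1.2   0.51 -1.64  1.69  0.51  1.5   0.73]
[ 1.06  0.63 -1.16  1.3   0.57  1.56  0.13]
[ 1.02  0.83 -1.02  1.55  0.75  1.19  0.01]
```

```bash
python3 - <<'E'
from sim import *
q=pickle.load(open('w19.pkl','rb'))[0]['joint_positions']
for p,a in [((.473,.241,.044),-170.3),((.473,.241,.044),-262+.4+0),((.473,.241,.26),98.4),((.614,-.264,.26),98.4),((.614,-.264,.01),98.4)]:
    if a<-180: 
        q=go(q,p,145,20);print(q.round(2));a=98.4
    q=go(q,p,a,20);print(q.round(2))
E
```

```text
[ 0.47  0.73 -1.31  1.85  0.77  1.19  0.63]
[ 0.39  0.62 -1.18  1.85  0.64  1.11 -0.06]
[ 0.29  0.52 -1.02  1.86  0.51  1.05 -0.79]
[ 0.45  0.29 -1.18  1.61  0.27  1.43 -0.61]
[ 0.93  0.57 -0.93  1.24  0.45  1.54  0.22]
[ 0.91  0.77 -0.82  1.5   0.6   1.13  0.11]
```

```bash

python3 -m inch '[[0,0,-0.3,0,0,0],[0,0,-0.5,0,0,0],[0,0,-0.3,0,0,0.05],[0,0,0,0,0,0.08],[0,0,0,0,0,0.08]]'
python3 -m inch '[[0,0,0,0,0,0.08],[0,0,0,0,0,0.08],[0,0,0,0,0,0.08],[0,0,0,0,0,0.08],[0,0,0,0,0,0.08]]'
python3 -m inch '[[0,0,0,0,0,0.08],[0,0,0,0,0,0.07],[0,0,0,0,0,0]]'
python3 snap.py wrist w20
```

```text
time: 23.95
ee_pos: [0.4736, 0.2414, 0.0492]
eef_rot: [0.137, 0.991, 0.0, 0.001]
ft_force: [-0.1, -0.1, -1.0]
width: 0.0357
time: 24.58
ee_pos: [0.4734, 0.2416, 0.049]
eef_rot: [0.528, 0.849, 0.001, 0.0]
ft_force: [-0.7, 0.5, -1.4]
width: 0.036
time: 24.95
ee_pos: [0.4735, 0.2416, 0.0489]
eef_rot: [0.652, 0.758, 0.001, 0.0]
ft_force: [-0.5, -0.5, -1.7]
width: 0.0354
24.95 [0.4735 0.2416 0.0489] a 98.65 zdir [ 0.001  0.    -1.   ] q [ 0.3   0.51 -1.03  1.85  0.5   1.06 -0.78] F [-0.5 -0.5 -1.7] w 0.0354
```

View pics/w20.png

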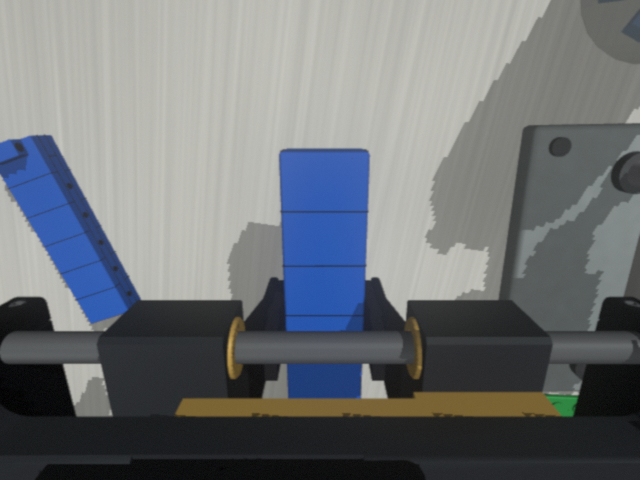

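```bash

python3 -m inch '[[0,0,-0.6,0,0,0],[0,0,-1,0,0,0],[0,0,-1,0,0,0],[0,0,-1,0,0,0],[-0.3,0,-1,0,0,0]]'
python3 -m inch '[[-0.7,0.12,-0.6,0,0,0],[-0.9,0.12,0,0,0,0],[-0.9,0.12,0,0,0,0],[-0.9,0.12,0,0,0,0],[-0.9,0.12,0,0,0,0]]'
python3 -m inch '[[-0.9,0.12,0,0,0,0],[-0.9,0.12,0,0,0,0],[-0.9,0.12,0,0,0,0],[-0.9,0.12,0,0,0,0],[-0.9,0.12,0,0,0,0]]'
python3 -m inch '[[-0.9,0.12,0,0,0,0],[-0.9,0.12,0,0,0,0],[-0.8,0.12,0,0,0,0],[-0.5,0,0,0,0,0],[0,0,0,0,0,0]]'
python3 snap.py wrist w21
```

```text
time: 25.62
ee_pos: [0.4744, 0.23, 0.2334]
eef_rot: [0.65, 0.76, 0.0, -0.0]
ft_force: [0.1, -0.6, -0.8]
width: 0.0357
time: 26.25
ee_pos: [0.5244, 0.0617, 0.256]
eef_rot: [0.651, 0.759, -0.0, 0.0]
ft_force: [0.9, -0.5, -0.8]
width: 0.036
time: 26.88
ee_pos: [0.575, -0.1127, 0.256]
eef_rot: [0.651, 0.759, 0.0, 0.0]
ft_force: [0.8, 0.4, -1.8]
width: 0.0357
time: 27.5
ee_pos: [0.6073, -0.2332, 0.2554]
eef_rot: [0.653, 0.758, 0.0, -0.0]
ft_force: [0.9, 0.5, -1.7]
width: 0.0357
27.5 [ 0.6073 -0.2332  0.2554] a 98.53 zdir [-0.     0.001 -1.   ] q [ 0.93  0.54 -0.95  1.3   0.43  1.52  0.18] F [ 0.9  0.5 -1.7] w 0.0357
```

View pics/w21.png

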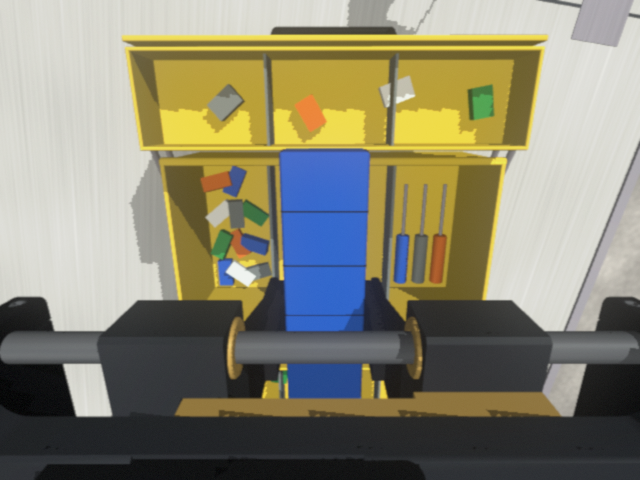

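```bash
python3 - <<'E'
from h import *
s,c=pickle.load(open('w21.pkl','rb'))
crop(c,140,130,520,300,2.1,'pics/w21c.png')
E
```

```text
(no output)
```

View pics/w21c.png

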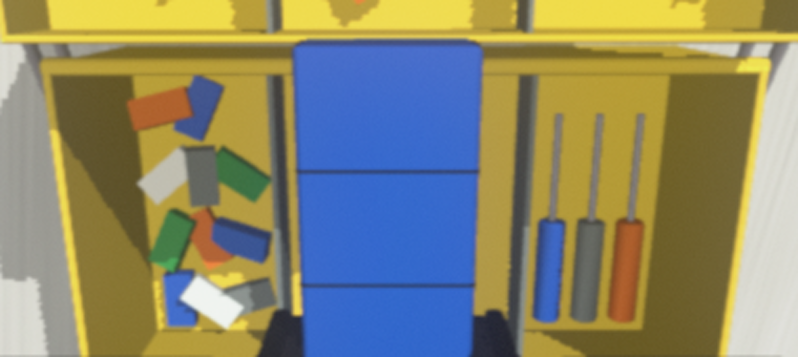

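```bash
python3 - <<'E'
from h import *
s,c=pickle.load(open('w21.pkl','rb'))
B=R.from_quat(s['eef_rot']).as_matrix()
def T(u,v,z):
    p=P(c,140+u/2.1,130+v/2.1,s,z=z);return p.round(4),(B.T@(p-s['ee_pos'])).round(4)
for n,a in dict(divL=(276,100,.045),divR=(527,100,.045),divL2=(284,220,.045),divR2=(521,220,.045),wallin_l=(100,74,.105),wallin_r=(700,74,.105),wallout_l=(100,60,.105),wallout_r=(700,60,.105),endL=(42,62,.105),endR=(768,62,.105)).items(): print(n,*T(*a))
print('jib front end top', (B.T@(P(c,325,152,s,d=None)-s['ee_pos'])).round(4))
for zt in (-.0184,-.0036+.0): pass
E
```

```text
divL [ 0.5483 -0.2115  0.045 ] [ 0.03   -0.0552  0.2104]
divR [ 0.6708 -0.1932  0.045 ] [0.03   0.0687 0.2104]
divL2 [ 0.5588 -0.2727  0.045 ] [-0.032  -0.0538  0.2104]
divR2 [ 0.6803 -0.2545  0.045 ] [-0.032   0.0691  0.2104]
wallin_l [ 0.4832 -0.2017  0.105 ] [ 0.0494 -0.118   0.1505]
wallin_r [ 0.7265 -0.1653  0.105 ] [0.0493 0.1279 0.1504]
wallout_l [ 0.483  -0.1961  0.105 ] [ 0.055  -0.1174  0.1505]
wallout_r [ 0.725  -0.1599  0.105 ] [0.055  0.1272 0.1504]
endL [ 0.4596 -0.2004  0.105 ] [ 0.0543 -0.1412  0.1505]
endR [ 0.7526 -0.1565  0.105 ] [0.0542 0.1551 0.1504]
jib front end top [ 0.0732  0.0001 -0.0175]
```

```bash

python3 -m inch '[[-0.4,0.08,0,0,0,0],[-0.39,0.07,0.4,0,0,0],[0,0,0.9,0,0,0],[0,0,0.9,0,0,0],[0,0,0.5,0,0,0]]'
python3 -m inch '[[0,0,0.4,0,0,0],[0,0,0,0,0,0]]'
python3 snap.py wrist w22; python3 -c "
from h import *
s,c=pickle.load(open('w22.pkl','rb'));crop(c,140,80,520,300,2.1,'pics/w22c.png')"
```

```text
time: 28.18
ee_pos: [0.6173, -0.263, 0.1446]
eef_rot: [0.652, 0.758, -0.001, -0.001]
ft_force: [-0.4, -0.7, -1.0]
width: 0.0353
time: 28.42
ee_pos: [0.618, -0.2625, 0.1309]
eef_rot: [0.652, 0.758, -0.0, -0.001]
ft_force: [0.3, -0.3, -1.4]
width: 0.036
28.425 [ 0.618  -0.2625  0.1309] a 98.57 zdir [-0.001  0.    -1.   ] q [ 0.93  0.66 -0.89  1.4   0.51  1.33  0.17] F [ 0.3 -0.3 -1.4] w 0.036
```

View pics/w22c.png

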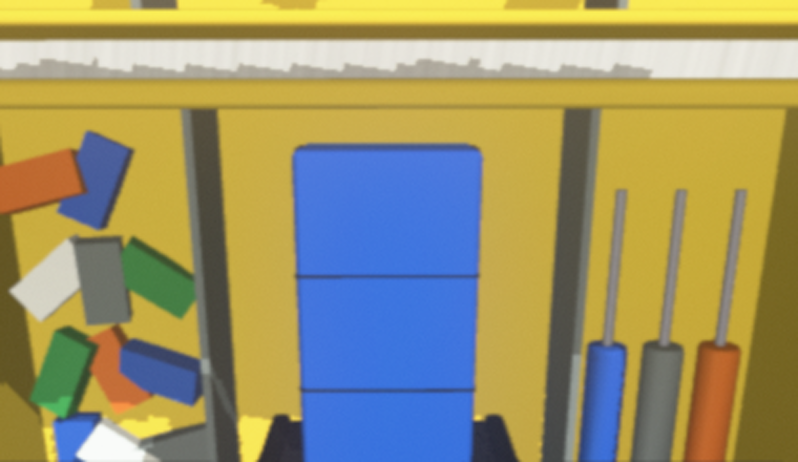

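```bash
python3 - <<'E'
from h import *
s,c=pickle.load(open('w22.pkl','rb'))
B=R.from_quat(s['eef_rot']).as_matrix()
def T(u,v,z):
    p=P(c,140+u/2.1,80+v/2.1,s,z=z);return (B.T@(p-s['ee_pos'])).round(4)
print(T(250,107,.105),T(550,107,.105),T(387,147,.1309-.0036+.022),T(187,130,.045),T(592,130,.045))
E
```

```text
[ 0.0803 -0.0332  0.026 ] [0.0803 0.0389 0.0259] [ 0.0741 -0.0002 -0.0184] [ 0.072  -0.0642  0.086 ] [0.072  0.0652 0.0859]
```

```bash

python3 -m inch '[[-0.015,0,0.6,0,0,0],[0,0,0.7,0,0,0],[0,0,0.6,0,0,0],[0,0,0.6,0,0,0],[0,0,0.3,0,0,0]]'
python3 -m inch '[[0,0,0.1,0,0,0],[0,0,0,0,0,0]]'
python3 -m inch '[[0,0,0.03,0,0,0],[0,0,0,0,0,0]]'
python3 snap.py wrist w23
```

```text
time: 29.1
ee_pos: [0.6179, -0.263, 0.0182]
eef_rot: [0.652, 0.758, -0.0, -0.001]
ft_force: [-0.3, -0.4, -1.4]
width: 0.0357
time: 29.35
ee_pos: [0.6187, -0.2631, 0.0161]
eef_rot: [0.652, 0.758, 0.0, 0.0]
ft_force: [-0.2, 0.3, -1.1]
width: 0.0354
time: 29.6
ee_pos: [0.6186, -0.2633, 0.015]
eef_rot: [0.652, 0.758, 0.0, 0.0]
ft_force: [1.4, 0.8, -1.2]
width: 0.0354
29.6 [ 0.6186 -0.2633  0.015 ] a 98.56 zdir [ 0.001 -0.    -1.   ] q [ 0.9   0.77 -0.83  1.49  0.6   1.15  0.11] F [ 1.4  0.8 -1.2] w 0.0354
```

View pics/w23.png

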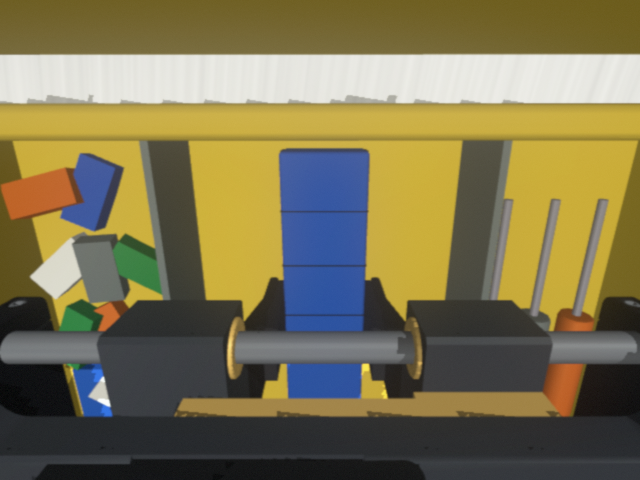

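Jib is between the dividers (columns 190–460), about 6 mm above the floor. I lower the rest in small steps, watching the force.

```bash

python3 -m inch '[[0,0,0.06,0,0,0],[0,0,0.05,0,0,0],[0,0,0,0,0,0]]'
python3 -m inch '[[0,0,0.03,0,0,0],[0,0,0,0,0,0]]'
python3 -m inch '[[0,0,0.02,0,0,0],[0,0,0,0,0,0]]'
```

```text
time: 30.02
ee_pos: [0.6182, -0.2631, 0.0098]
eef_rot: [0.652, 0.758, -0.0, -0.0]
ft_force: [-0.4, -0.8, -1.7]
width: 0.0355
time: 30.28
ee_pos: [0.6183, -0.2631, 0.0088]
eef_rot: [0.652, 0.758, -0.0, 0.0]
ft_force: [0.5, 1.0, -1.3]
width: 0.0356
time: 30.52
ee_pos: [0.6184, -0.2632, 0.0087]
eef_rot: [0.652, 0.758, -0.0, 0.0]
ft_force: [-3.4, 1.2, 6.4]
width: 0.0358
```

```bash

python3 -m inch '[[0,0,-0.01,0,0,0],[0,0,0,0,0,0],[0,0,0,0,0,0],[0,0,0,0,0,0],[0,0,0,0,0,0]]' 0.35
python3 -m inch '[[0,0,-0.3,0,0,0],[0,0,-0.6,0,0,0],[0,0,-0.9,0,0,0],[0,0,-1,0,0,0],[0,0,-1,0,0,0]]'
python3 -m inch '[[0,0,-1,0,0,0],[0,0,-1,0,0,0],[0,0,-0.5,0,0,0],[0,0,0,0,0,0]]'
python3 snap.py wrist w24;python3 snap.py top t24
```

```text
time: 31.15
ee_pos: [0.6183, -0.2632, 0.0084]
eef_rot: [0.652, 0.758, -0.0, 0.0]
ft_force: [0.5, -0.1, 0.2]
width: 0.0586
time: 31.78
ee_pos: [0.6186, -0.2629, 0.164]
eef_rot: [0.652, 0.758, 0.0, 0.001]
ft_force: [0.6, 0.4, -0.2]
width: 0.0587
time: 32.28
ee_pos: [0.6189, -0.2629, 0.2621]
eef_rot: [0.652, 0.758, 0.0, 0.001]
ft_force: [0.1, -0.6, -0.7]
width: 0.0584
32.275 [ 0.6189 -0.2629  0.2621] a 98.57 zdir [ 0.002 -0.001 -1.   ] q [ 0.92  0.58 -0.93  1.22  0.45  1.55  0.22] F [ 0.1 -0.6 -0.7] w 0.0584
32.325 [ 0.6183 -0.263   0.2603] a 98.57 zdir [ 0. -0. -1.] q [ 0.92  0.58 -0.93  1.22  0.46  1.55  0.22] F [ 0.  -1.  -1.1] w 0.059
```

View pics/w24.png

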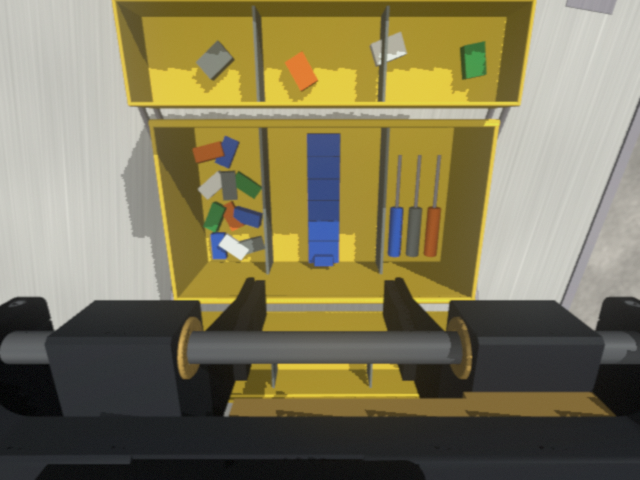

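View pics/t24.png

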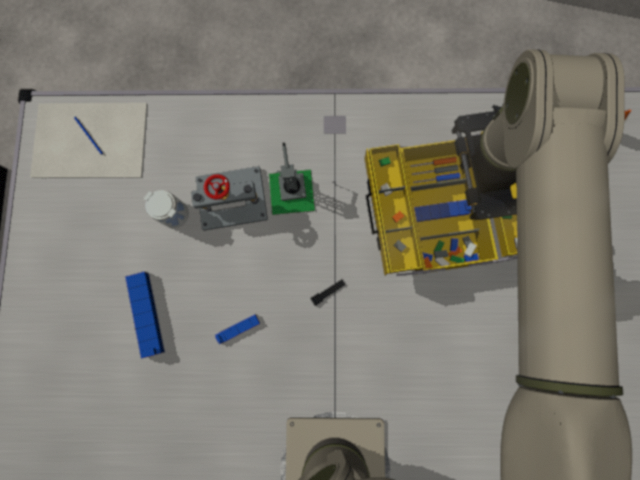

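```bash
python3 - <<'E'
from h import *
s,c=pickle.load(open('w24.pkl','rb'))
for u,v in((324,142),(324,165),(324,190),(324,215),(324,240),(323,261)): print(P(c,u,v,s).round(4))
a=pickle.load(open('top0.pkl','rb'))[1];b=pickle.load(open('t24.pkl','rb'))[1]
for n,(x0,y0,x1,y1) in dict(jar=(143,185,188,228),crane=(268,140,318,215),sep=(308,276,350,308)).items():
    print(n,cv2.absdiff(a['img'],b['img'])[y0:y1,x0:x1].mean().round(2), np.abs(a['depth']-b['depth'])[y0:y1,x0:x1].mean().round(4))
w=b['img'];W=cloud(b);print('wheel rim z',W[180:196,210:230,2].max())
E
```

```text
[ 0.6092 -0.1994  0.0282]
[ 0.6128 -0.2233  0.0286]
[ 0.6169 -0.2509  0.0263]
[ 0.6211 -0.2789  0.0282]
[ 0.6256 -0.3088  0.0274]
[ 0.6276 -0.3303  0.039 ]
jar 7.4 0.012
crane 5.58 0.0107
sep 6.36 0.0147
wheel rim z 1.1155506136540245
```

```bash
python3 - <<'E'
from h import *
a=pickle.load(open('top0.pkl','rb'))[1]['img'];b=pickle.load(open('t24.pkl','rb'))[1]['img']
g=lambda i:cv2.cvtColor(i,cv2.COLOR_RGB2GRAY).astype(np.float32)
for n,(x0,y0,x1,y1) in dict(jar=(138,180,193,233),crane=(263,135,323,220),sep=(300,268,358,316),small=(205,305,270,350),paper=(20,90,160,190)).items():
    print(n,cv2.phaseCorrelate(g(a)[y0:y1,x0:x1],g(b)[y0:y1,x0:x1]),cv2.absdiff(a,b)[y0:y1,x0:x1].mean().round(2))
E
python3 -c "
from bench import close_job
print(close_job())"
```

```text
jar ((-0.02652041208112621, 0.002500226651637405), 1.0007832225458122) 7.39
crane ((0.002933699032126924, -0.011936323136303884), 0.9678080804259689) 5.91
sep ((0.09265223947365442, -0.12418979787677387), 0.997304927971628) 7.02
small ((-0.04773003865285119, 0.48923537664077443), 1.0518516987930109) 6.93
paper ((0.03594457184826183, -0.037116242651897835), 0.9998740230666266) 8.01
the job is handed in; nothing more can be done
None
```

The job is handed in at about 32 s: the blue jib lies lug up across the toolbox's empty middle bay. I worked out that the plate rose about 16 mm from turning the wheel about 290° anticlockwise in two grips; I did not measure its height directly. After drawing the jib out I set it down on the table and released it. I then gripped it again at its middle and lowered it into the bay until it touched the floor, with about 6 N of contact force.

**Correction on the way:** my first grip on the jib was too low for putting it down on the table. I went to regrip with the jib still on the press bed, but I had set too small an opening. The jib stayed in the fingers and came up about 11 mm. I lowered it back, released it fully and gripped it higher. No contact showed in the force reading.

**Last checks:**
- **Jib:** its top measures 26–29 mm above the table along its length, where 27 mm means flat on the floor. The lug is up at about 39 mm. It lies between the dividers, about 6 mm from the end wall I measured.
- **Jar, crane, separator:** each moved less than 0.2 px in the top view, so they were not disturbed.
- **Check that disagreed:** the small blue look-alike bar showed a 0.5 px shift. I never touched it; I take this as shadow or noise, but did not look further.
- **Failed check:** a last reading of the wheel's height from the top camera gave no usable value.

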